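Unload the dry-block heater and load it with the next four tubes by colour

ROBOT

A 6-joint arm with a two-finger parallel gripper is mounted at the origin on a cart in front of the work surface, level with it; the furniture and walls round the work are solid. World frame = base frame: x ahead of the robot, y to its left, z up, the work surface at z = 0. Lengths are in m, angles in rad, forces in N, time in s.
With the tool pointing down it reaches from about 0.35 to 0.975 m from the base axis. Payload 4.9 kg.
Tool frame: the origin (TCP) lies midway between the tips of the shut fingers; the grasp point (between the pads) lies manip.tcp_to_grasp behind it (manip.tcp_to_grasp is the distance from the TCP to the grasp point, in m); z points along the fingers, y is the line along which they close (so a half turn about z gives the same grasp; the last joint's range is limited). The gripper opens to 85 mm and grips with 20 to 120 N. Pads are 22 mm wide; open, the fingers measure 114 mm over their backs; the gripper's body (76 mm by 85 mm) begins 54 mm behind the grasp point. The pads swing forward as they close: fully open they stand 13 mm farther back than shut.
Start: joints at [1.091, 0.053, 1.613, -0, 1.476, -0.119], TCP at [0.221, 0.585, 0.231] pointing down, gripper open.
Joint ranges: [-3.01, 3.01], [-1.01, 2.22], [0.06, 2.58], [-1.02, 4.17], [0.09, 2.62], [-3.14, 3.14]. Speed limits (rad/s): [2.57, 2.57, 3.14, 3.14, 3.14, 3.14].

INTERFACE

Orientations are given as a unit quaternion [w, x, y, z].
In Python, from plant import manip, grab_frame, calibration, job_done gives the robot as it stands.
- The arm moves only by the tool send_rows, never from a script. Its argument "rows" is a list of rows, each an object of numbers: "x", "y", "z": the shift along the tool's x, y, z normalised to -1 to 1, where 1 is 15 cm; "wx", "wy", "wz": the turn, a rotation vector about the tool's x, y, z normalised to -1 to 1, where 1 is pi/4 rad; "hand": the opening, from -1 (shut) to 1 (fully open). In form: [{"x": .., "y": .., "z": .., "wx": .., "wy": .., "wz": .., "hand": ..}, ...]. A call has exactly 10 rows; each row shifts and turns the commanded pose from where the row before left it, along the tool's axes as they then stand; what a row does not reach is not made up. A row lasts 1/12 s, in which the tool goes at most 41.7 mm and 7.16 degrees, less where a joint would pass 70% of its speed; a pose out of reach is approached as far as the arm can. A call with a number of a shift or a turn outside -1 to 1 is refused whole. A call with a gripper value outside its range is refused whole. The fingers move at their own pace and stop on an object; the grip force is fixed at half the most. Time passes only in rows, so rows that do not move let the fingers close, or fill a call up. It gives the time, the measured TCP pose, the force, the opening and the grip force at its end, in the units of the state.
- manip.state(): the state, without advancing time (a new reading comes with each control period).
- grab_frame(name): name is "side" or "top"; returns the picture (400x640x3 uint8, blue, green, red); there is no depth.
- calibration(name): a dict with "camera_matrix" (3x3 intrinsics, pixels), "k1" (the pictures are not rectified: a ray, as slopes to the right and down, at radius r is drawn at 1 + k1 r^2 times it, then the intrinsics apply), "R" (3x3) and "t" (3): a world point X has camera coordinates R X + t. Camera axes: x right, y down, z forward; pixel columns grow to the right and rows downward; lengths in m; the calibration is good to about 2 mm. A picture is of the moment at which its call begins. calibration takes no time and is no camera call.
- job_done(): hands the job in; it is judged then, once.
The state is a dict: "time": time; "joint_pos": joint angles; "joint_vel": joint speeds; "joint_efforts": joint torques, N m; "tool_pos": TCP position; "tool_rot": TCP orientation; "contact_force": force on the tool from outside, world axes, zero at the start; "ft_torque": the same for the moment, N m; "gripper_width": opening from 0.0 (shut) to 1.0 (fully open); "grasp_force": force on a finger pad.
Only numpy, scipy, OpenCV 4.12 (cv2) and the standard library are available. Lean on these libraries where they do the work, as an engineer would, in place of code of your own. Each camera call takes 0.05 s, during which the arm holds its last target. There are 200 camera calls.

TASK

The white-capped tube in the heater is finished: stand it back in a free hole of the bench rack, and load the four fresh tubes from the rack into the heater, each into the block of its own cap colour. Lower every tube upright until it stands on the bottom of its hole - do not drop or tip it - and leave the wash bottle and the dropper bottle behind the work where they are.

Things in the scene. Friction and masses are not known exactly. Their poses are not given: they have to be found in the camera images.
- red_tube: loose fresh tube with red screw cap; four such stand in the bench rack in any order, one of its five holes is empty. Clear plastic, 115 mm tall, about 60 g: body 29 mm across, foot rounding off over its last 15 mm to an 8 mm flat tip; cap 34 mm across, from 97 to 115 mm above the tip. Origin: centre of the tip; z runs up the tube to the cap.
- yellow_tube: loose fresh tube with yellow screw cap; four such stand in the bench rack in any order, one of its five holes is empty. Clear plastic, 115 mm tall, about 60 g: body 29 mm across, foot rounding off over its last 15 mm to an 8 mm flat tip; cap 34 mm across, from 97 to 115 mm above the tip. Origin: centre of the tip; z runs up the tube to the cap.
- green_tube: loose fresh tube with green screw cap; four such stand in the bench rack in any order, one of its five holes is empty. Clear plastic, 115 mm tall, about 60 g: body 29 mm across, foot rounding off over its last 15 mm to an 8 mm flat tip; cap 34 mm across, from 97 to 115 mm above the tip. Origin: centre of the tip; z runs up the tube to the cap.
- blue_tube: loose fresh tube with blue screw cap; four such stand in the bench rack in any order, one of its five holes is empty. Clear plastic, 115 mm tall, about 60 g: body 29 mm across, foot rounding off over its last 15 mm to an 8 mm flat tip; cap 34 mm across, from 97 to 115 mm above the tip. Origin: centre of the tip; z runs up the tube to the cap.
- white_tube: the finished tube, loose: same make and size as the others but with a white cap; at the start it stands in one of the four blocks of the heater, of whichever colour. Origin: centre of the tip; z runs up the tube to the cap.
- red_block: red metal block, 72 (x) x 50 (y) x 66 mm tall, fixed; the four stand in a row along y, 54 mm apart, in any order of colours, in the white heater, tops 11 mm above its housing, 87 mm above the worktop. Upright bore in the middle, 33.5 mm wide, open at the top, floor 16 mm above the origin. Origin: centre of the underside, on the bore's axis; z up.
- yellow_block: yellow metal block, 72 (x) x 50 (y) x 66 mm tall, fixed; the four stand in a row along y, 54 mm apart, in any order of colours, in the white heater, tops 11 mm above its housing, 87 mm above the worktop. Upright bore in the middle, 33.5 mm wide, open at the top, floor 16 mm above the origin. Origin: centre of the underside, on the bore's axis; z up.
- green_block: green metal block, 72 (x) x 50 (y) x 66 mm tall, fixed; the four stand in a row along y, 54 mm apart, in any order of colours, in the white heater, tops 11 mm above its housing, 87 mm above the worktop. Upright bore in the middle, 33.5 mm wide, open at the top, floor 16 mm above the origin. Origin: centre of the underside, on the bore's axis; z up.
- blue_block: blue metal block, 72 (x) x 50 (y) x 66 mm tall, fixed; the four stand in a row along y, 54 mm apart, in any order of colours, in the white heater, tops 11 mm above its housing, 87 mm above the worktop. Upright bore in the middle, 33.5 mm wide, open at the top, floor 16 mm above the origin. Origin: centre of the underside, on the bore's axis; z up.
- rack: dark grey bench rack, fixed, 78 (x) x 290 (y) x 76 mm tall. Five holes 33.5 mm wide in a row at x = 0, y = -100, -50, 0, 50, 100 mm, through a top plate (upper face 70 mm up); a tube's tip stands on the base plate, 8 mm above the origin. Origin: centre of the underside, on the worktop; z up.
- wash_bottle: bystander: white plastic wash bottle with a red cap, 238 mm tall, loose, behind the work. Origin: centre of the underside.
- dropper: bystander: small brown dropper bottle with a red rubber top, 131 mm tall, loose, behind the work. Origin: centre of the underside.

How it is judged:
By the outcome, as a careful person would: the job done as asked, in the order asked, and still so for the second after the job is handed in, with the robot touching nothing.
It also fails if it takes over 125 s, if anything falls off the work surface, if the arm or the gripper's body presses on something with over 40 N, if the wrist force passes 120 N, or if a joint passes its speed limit or range.

## Working session

There is one attempt and no reset: what is moved stays moved. The work goes in short steps, Python scripts to look and compute and a tool call to move; the robot and the scene stay as the last step left them, time stands still between calls to the robot, and variables do not carry over. Pictures are saved under pics/ and viewed, at most 14 in all, crops included, and the job is handed in when it is done.

Besides the shell and the picture viewer there is one more tool, called after "Call:" as name(argument=value, ...) on one line, values as JSON. send_rows: Moves the arm, as the interface text tells. Scaled input: -1 to 1 covers 15 cm each way for a shift and pi/4 rad each way for a turn. Its arguments: {"type":"object","properties":{"rows":{"type":"array","items":{"type":"object","properties":{"x":{"type":"number","minimum":-1,"maximum":1},"y":{"type":"number","minimum":-1,"maximum":1},"z":{"type":"number","minimum":-1,"maximum":1},"wx":{"type":"number","minimum":-1,"maximum":1},"wy":{"type":"number","minimum":-1,"maximum":1},"wz":{"type":"number","minimum":-1,"maximum":1},"hand":{"type":"number"}}}}},"required":["rows"]}

```bash
mkdir -p pics; ls
python3 - <<'E'
from plant import manip, grab_frame, calibration
import cv2
for n in ("side","top"):
    cv2.imwrite(f"pics/{n}0.png",grab_frame(n)); c=calibration(n); print(n,c)
print(manip.state(), manip.tcp_to_grasp)
E
```

```text
pics
side {'camera_matrix': array([[407.84145609,   0.        , 323.45984342],
       [  0.        , 407.84145609, 192.27618424],
       [  0.        ,   0.        ,   1.        ]]), 'k1': -0.04704942039081546, 'R': array([[ 0.99975201,  0.0222357 ,  0.00122478],
       [ 0.01257165, -0.51813484, -0.85520655],
       [-0.01838152,  0.85500986, -0.51828588]]), 't': array([-0.63510516,  0.03741439,  1.31403535])}
top {'camera_matrix': array([[389.88221386,   0.        , 313.52781039],
       [  0.        , 389.88221386, 201.44184214],
       [  0.        ,   0.        ,   1.        ]]), 'k1': 0.015284359041945826, 'R': array([[-0.02743692, -0.99944102, -0.01910115],
       [-0.98662429,  0.03014677, -0.16019887],
       [ 0.16068516,  0.01445029, -0.98689993]]), 't': array([0.03939812, 0.63280956, 0.96517446])}
{'time': 0.1, 'joint_pos': array([ 1.09101485e+00,  5.33161950e-02,  1.61419340e+00,  3.25233531e-05,
        1.47596886e+00, -1.19017648e-01]), 'joint_vel': array([ 0.00044115, -0.00175125, -0.00352953, -0.00104137,  0.00012918,
        0.00057449]), 'joint_efforts': array([ 9.88986267e-05, -3.94905889e+01, -3.71363246e+01, -1.14358388e-04,
        3.98601580e-03,  1.64346454e-05]), 'tool_pos': array([0.22035469, 0.58425767, 0.2301483 ]), 'tool_rot': array([-2.93571019e-04,  1.79406754e-01,  9.83774531e-01, -8.96175953e-04]), 'contact_force': array([-0.48137429, -0.58099421,  0.48415469]), 'ft_torque': array([ 0.00927522, -0.0266574 ,  0.00041936]), 'grasp_force': 0.0, 'gripper_width': 1.0018905252685162} 0.0187
```

View pics/side0.png

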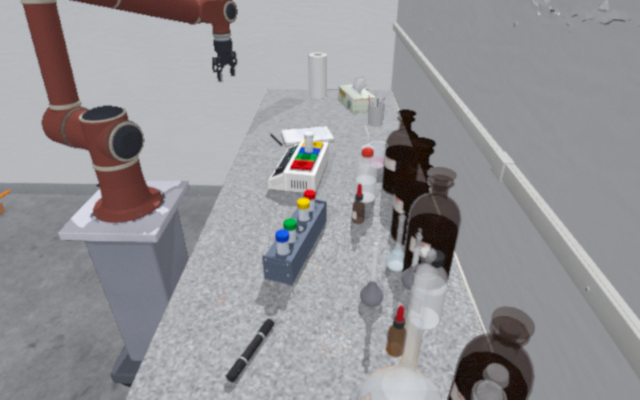

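View pics/top0.png

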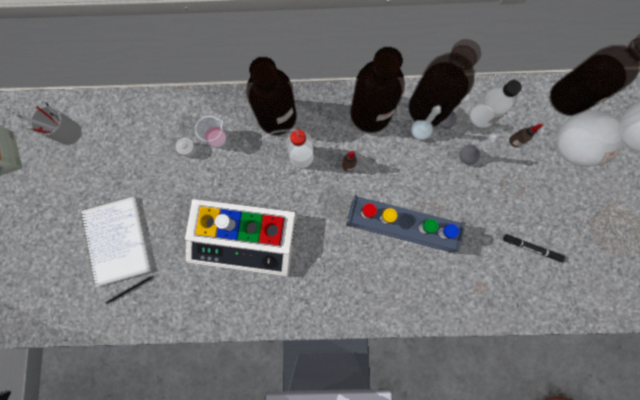

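```bash
cat > h.py <<'E'
import numpy as np, cv2
from plant import manip, grab_frame, calibration
def proj(n,X):
    c=calibration(n);K=c["camera_matrix"];p=np.atleast_2d(X)@c["R"].T+c["t"]
    s=p[:,:2]/p[:,2:];s=s*(1+c["k1"]*(s**2).sum(1,keepdims=True))
    return s*[K[0,0],K[1,1]]+K[:2,2]
def back(n,uv,z):
    c=calibration(n);K=c["camera_matrix"];d=(np.array(uv,float)-K[:2,2])/[K[0,0],K[1,1]];s=d.copy()
    for _ in range(20): s=d/(1+c["k1"]*(s@s))
    r=c["R"].T@np.array([s[0],s[1],1]);o=-c["R"].T@c["t"]
    return o+r*(z-o[2])/r[2]
def crop(im,x,y,w,h,f,name):
    cv2.imwrite(name,cv2.resize(im[y:y+h,x:x+w],None,fx=f,fy=f,interpolation=cv2.INTER_CUBIC))
E
python3 - <<'E'
from h import *
t=cv2.imread("pics/top0.png");s=cv2.imread("pics/side0.png")
a=cv2.resize(t[190:285,180:310],None,fx=6,fy=6,interpolation=2)[:300*2];b=cv2.resize(t[190:260,340:470],None,fx=6,fy=6,interpolation=2)
cv2.imwrite("pics/a.png",a);cv2.imwrite("pics/b.png",b)
crop(s,255,120,90,170,3.5,"pics/c.png")
print(proj("top",manip.state()["tool_pos"]),proj("side",manip.state()["tool_pos"]))
E
```

```text
[[ 33.57862061 401.27217406]] [[227.16781989  82.11534338]]
```

View pics/a.png

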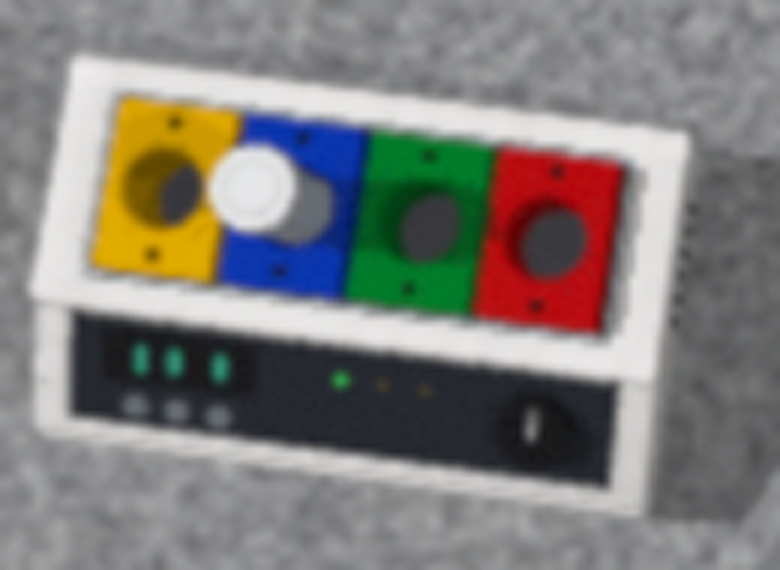

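View pics/b.png

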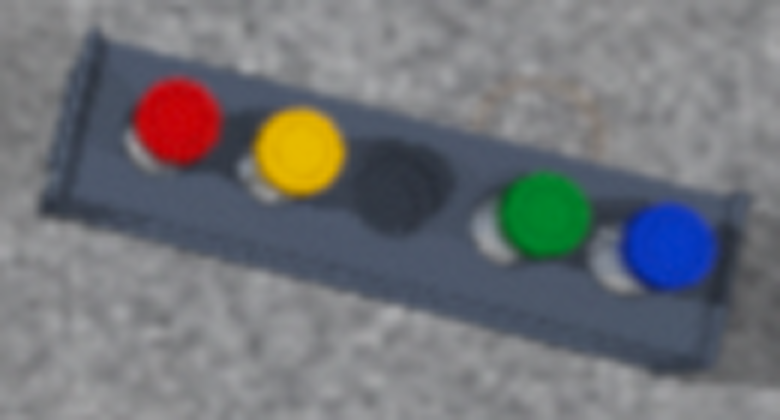

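View pics/c.png

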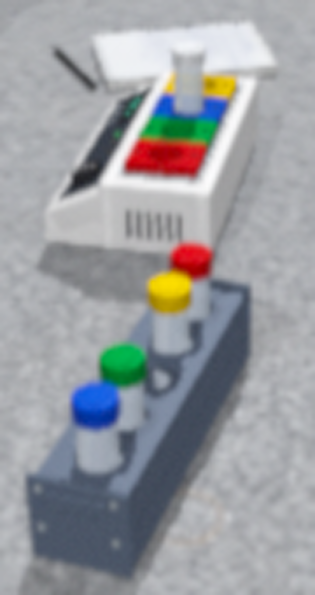

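```bash
cat > m.py <<'E'
from h import *
def P(x0,y0,pts,z): return np.array([back("top",(x0+(a+.5)/6-.5,y0+(b+.5)/6-.5),z) for a,b in pts])
def fit(M,X):  # rigid 2d  world = c + R(yaw) m
    m=M.mean(0);x=X.mean(0);A=M-m;B=X-x
    yaw=np.arctan2((A[:,0]*B[:,1]-A[:,1]*B[:,0]).sum(),(A*B).sum())
    R=np.array([[np.cos(yaw),-np.sin(yaw)],[np.sin(yaw),np.cos(yaw)]])
    c=x-R@m; return c,yaw,R,np.linalg.norm(M@R.T+c-X,axis=1)
H=P(180,190,[(163.5,188),(291,204),(418.5,222.5),(546.5,239)],.087)[:,:2]
C=P(340,190,[(178,121),(300,151),(546,214),(669,245)],.121)[:,:2]
R5=P(340,190,[(401,187)],.070)
W=P(180,190,[(253,189)],.150)
E
python3 - <<'E'
from m import *
np.set_printoptions(precision=4,suppress=True)
mh=np.array([[0,y] for y in (.081,.027,-.027,-.081)]);mr=np.array([[0,y] for y in (.1,.05,-.05,-.1)])
print(H,W)
c,y,R,e=fit(mh,H);print(c,np.degrees(y),e,"\n",mh@R.T+c)
c,y,R,e=fit(mr,C);print(C,R5);print(c,np.degrees(y),e,"\n",mr@R.T+c)
q=fit(mh,H);f=(mh@q[2].T+q[0])
print("side proj rack caps top",proj("side",np.c_[mr@R.T+c,[.123]*4]), "white",proj("side",np.r_[f[1],.152]))
# corner checks
corner=np.array([[.036,.106],[.036,-.106],[-.036,-.106],[-.036,.106]])
print(((proj("top",np.c_[corner@q[2].T+q[0],[.087]*4])-[180,190])+.5)*6)
E
```

```text
[[0.5867 0.2891]
 [0.5783 0.2357]
 [0.569  0.1824]
 [0.5606 0.1292]] [[0.5776 0.2356 0.15  ]]
[0.5737 0.2091] -9.323302623964794 [0.0001 0.0003 0.0002 0.0001] 
 [[0.5868 0.289 ]
 [0.578  0.2357]
 [0.5693 0.1824]
 [0.5605 0.1291]]
[[ 0.598  -0.1137]
 [ 0.5844 -0.1618]
 [ 0.5563 -0.2576]
 [ 0.5426 -0.3049]] [[ 0.5741 -0.2123  0.07  ]]
[ 0.5703 -0.2095] -16.182559247557496 [0.0003 0.0003 0.0001 0.0006] 
 [[ 0.5982 -0.1135]
 [ 0.5843 -0.1615]
 [ 0.5564 -0.2575]
 [ 0.5425 -0.3055]]
side proj rack caps top [[309.3807 191.7516]
 [303.3074 200.8784]
 [289.7149 221.3103]
 [282.0803 232.7897]] white [[308.6653 133.0163]]
[[120.9836  95.8652]
 [619.3378 162.167 ]
 [593.5941 334.1431]
 [ 89.559  265.7581]]
```

```bash
cat > go.py <<'E'
import sys
from m import *
np.set_printoptions(precision=4,suppress=True)
from scipy.spatial.transform import Rotation as Ro
def go(x,y,z,yaw=None):
    s=manip.state();q=s["tool_rot"];R=Ro.from_quat(q[[1,2,3,0]]);d=R.inv().apply(np.array([x,y,z])-s["tool_pos"])
    cur=np.degrees(np.arctan2(*R.as_matrix()[[1,0],1]))
    if yaw is not None:
        c,s_=np.cos(np.radians(yaw)),np.sin(np.radians(yaw))
        T=Ro.from_matrix(np.array([[s_*-1,c,0],[c,s_,0],[0,0,-1]]).T)
        print("turn units",(R.inv()*T).as_rotvec()/(np.pi/4)," shift units after turn",T.inv().apply(np.array([x,y,z])-s["tool_pos"])/.15)
    print("pos",s["tool_pos"],"yaw",cur,"shift units",d/.15,"F",s["contact_force"],"w",s["gripper_width"],s["grasp_force"],"t",s["time"])
if __name__=="__main__": go(*map(float,sys.argv[1:]))
E
python3 - <<'E'
from go import *
go(.578,.2357,.25,-9.32)
print(back("top",(300,137),.235),back("top",(350,154),.13))
# rack hole prediction and corner prediction in crop b px
c=np.array([.5703,-.2095]);a=np.radians(-16.18);R=np.array([[np.cos(a),-np.sin(a)],[np.sin(a),np.cos(a)]])
for m,z in (((0,0),.07),((.039,.145),.076),((.039,-.145),.076),((-.039,-.145),.076),((-.039,.145),.076)):
    print(m,(proj("top",np.r_[R@m+c,z])-[340,190]+.5)*6)
E
```

```text
turn units [-0.0022  0.0014  1.7478]  shift units after turn [-1.9069  2.7291 -0.1323]
pos [0.2204 0.5843 0.2301] yaw 69.32959077092518 shift units [-3.051  -1.3327 -0.1306] F [-0.4814 -0.581   0.4842] w 1.0018905252685162 0.0 t 0.1
[0.7476 0.044  0.235 ] [ 0.7357 -0.0725  0.13  ]
(0, 0) [[395.3212 196.7398]]
(0.039, 0.145) [[82.6433 21.4684]]
(0.039, -0.145) [[761.3263 191.8356]]
(-0.039, -0.145) [[724.6831 374.5987]]
(-0.039, 0.145) [[ 38.6018 198.6243]]
```

Call:
send_rows(rows=[{"wz": 0.146,"hand": 1},{"wz": 0.146,"hand": 1},{"wz": 0.146,"hand": 1},{"wz": 0.146,"hand": 1},{"wz": 0.146,"hand": 1},{"wz": 0.146,"hand": 1},{"wz": 0.146,"hand": 1},{"wz": 0.146,"hand": 1},{"wz": 0.146,"hand": 1},{"wz": 0.146,"hand": 1}])

```text
invalid input at $.rows[0]: expected keys x, y, z, wx, wy, wz, hand
```

Call:
send_rows(rows=[{"wz": 0.146,"hand": 1},{"wz": 0.14,"hand": 1},{"x": -0.16,"y": 0.22,"z": -0.03,"hand": 1},{"x": -0.16,"y": 0.22,"z": -0.03,"hand": 1},{"x": -0.16,"y": 0.22,"z": -0.03,"hand": 1},{"x": -0.16,"y": 0.22,"z": -0.03,"hand": 1},{"x": -0.16,"y": 0.22,"hand": 1},{"x": -0.16,"y": 0.22,"hand": 1},{"x": -0.16,"y": 0.22,"hand": 1},{"hand": 1}])

```text
invalid input at $.rows[0]: expected keys x, y, z, wx, wy, wz, hand
```

```bash
python3 go.py .578 .2357 .25 -9.32
```

```text
turn units [-0.0022  0.0014  1.7478]  shift units after turn [-1.9069  2.7291 -0.1323]
pos [0.2204 0.5843 0.2301] yaw 69.32959077092518 shift units [-3.051  -1.3327 -0.1306] F [-0.4814 -0.581   0.4842] w 1.0018905252685162 0.0 t 0.1
```

All keys are required.

Call:
send_rows(rows=[{"x": 0,"y": 0,"z": 0,"wx": 0,"wy": 0,"wz": 0.146,"hand": 1},{"x": 0,"y": 0,"z": 0,"wx": 0,"wy": 0,"wz": 0.146,"hand": 1},{"x": 0,"y": 0,"z": 0,"wx": 0,"wy": 0,"wz": 0.146,"hand": 1},{"x": 0,"y": 0,"z": 0,"wx": 0,"wy": 0,"wz": 0.146,"hand": 1},{"x": 0,"y": 0,"z": 0,"wx": 0,"wy": 0,"wz": 0.146,"hand": 1},{"x": 0,"y": 0,"z": 0,"wx": 0,"wy": 0,"wz": 0.146,"hand": 1},{"x": 0,"y": 0,"z": 0,"wx": 0,"wy": 0,"wz": 0.146,"hand": 1},{"x": 0,"y": 0,"z": 0,"wx": 0,"wy": 0,"wz": 0.146,"hand": 1},{"x": 0,"y": 0,"z": 0,"wx": 0,"wy": 0,"wz": 0.146,"hand": 1},{"x": 0,"y": 0,"z": 0,"wx": 0,"wy": 0,"wz": 0.146,"hand": 1}])

```text
time: 0.93
tool_pos: [0.2205, 0.5844, 0.2305]
tool_rot: [0.0, 0.686, 0.727, -0.001]
contact_force: [-0.2, -0.5, 0.1]
gripper_width: 0.998
grasp_force: 0.0
```

Call:
send_rows(rows=[{"x": 0,"y": 0,"z": 0,"wx": 0,"wy": 0,"wz": 0.146,"hand": 1},{"x": 0,"y": 0,"z": 0,"wx": 0,"wy": 0,"wz": 0.14,"hand": 1},{"x": -0.16,"y": 0.22,"z": -0.03,"wx": 0,"wy": 0,"wz": 0,"hand": 1},{"x": -0.16,"y": 0.22,"z": -0.03,"wx": 0,"wy": 0,"wz": 0,"hand": 1},{"x": -0.16,"y": 0.22,"z": -0.03,"wx": 0,"wy": 0,"wz": 0,"hand": 1},{"x": -0.16,"y": 0.22,"z": -0.03,"wx": 0,"wy": 0,"wz": 0,"hand": 1},{"x": -0.16,"y": 0.22,"z": 0,"wx": 0,"wy": 0,"wz": 0,"hand": 1},{"x": -0.16,"y": 0.22,"z": 0,"wx": 0,"wy": 0,"wz": 0,"hand": 1},{"x": -0.16,"y": 0.22,"z": 0,"wx": 0,"wy": 0,"wz": 0,"hand": 1},{"x": 0,"y": 0,"z": 0,"wx": 0,"wy": 0,"wz": 0,"hand": 1}])

```text
time: 1.77
tool_pos: [0.4256, 0.3771, 0.2488]
tool_rot: [0.001, 0.764, 0.645, -0.0]
contact_force: [-0.1, -0.8, 0.6]
gripper_width: 1.002
grasp_force: 0.0
```

```bash
python3 go.py .578 .2357 .25 -9.32
```

```text
turn units [ 0.0024  0.003  -0.0074]  shift units after turn [-0.7658  1.1551 -0.008 ]
pos [0.4256 0.3771 0.2488] yaw -9.65353195364672 shift units [-0.759   1.1595 -0.0041] F [-0.1044 -0.8121  0.5845] w 1.0022239808014601 0.0 t 1.7667
```

Call:
send_rows(rows=[{"x": -0.153,"y": 0.231,"z": 0,"wx": 0,"wy": 0,"wz": -0.007,"hand": 1},{"x": -0.153,"y": 0.231,"z": 0,"wx": 0,"wy": 0,"wz": 0,"hand": 1},{"x": -0.153,"y": 0.231,"z": 0,"wx": 0,"wy": 0,"wz": 0,"hand": 1},{"x": -0.153,"y": 0.231,"z": 0,"wx": 0,"wy": 0,"wz": 0,"hand": 1},{"x": -0.153,"y": 0.231,"z": 0,"wx": 0,"wy": 0,"wz": 0,"hand": 1},{"x": 0,"y": 0,"z": 0.12,"wx": 0,"wy": 0,"wz": 0,"hand": 1},{"x": 0,"y": 0,"z": 0.2,"wx": 0,"wy": 0,"wz": 0,"hand": 1},{"x": 0,"y": 0,"z": 0.2,"wx": 0,"wy": 0,"wz": 0,"hand": 1},{"x": 0,"y": 0,"z": 0,"wx": 0,"wy": 0,"wz": 0,"hand": 1},{"x": 0,"y": 0,"z": 0,"wx": 0,"wy": 0,"wz": 0,"hand": 1}])

```text
time: 2.6
tool_pos: [0.573, 0.2412, 0.1687]
tool_rot: [-0.001, 0.76, 0.65, -0.003]
contact_force: [0.2, 0.3, -0.1]
gripper_width: 1.001
grasp_force: 0.0
```

```bash
python3 go.py .578 .2357 .122 -9.32
python3 - <<'E'
from h import *
t=grab_frame("top");s=grab_frame("side")
a=cv2.resize(t[170:290,170:320],(600,480),interpolation=2);b=cv2.resize(s[70:190,250:340],(360,480),interpolation=2)
cv2.imwrite("pics/d.png",np.hstack([a[:,:430],b]))
E
```

```text
turn units [-0.0066  0.003   0.0089]  shift units after turn [-0.0308  0.0386  0.3114]
pos [0.573  0.2412 0.1687] yaw -8.918312481881188 shift units [-0.0304  0.04    0.3112] F [ 0.1595  0.2547 -0.0765] w 1.0013322848076205 0.0 t 2.6
```

View pics/d.png

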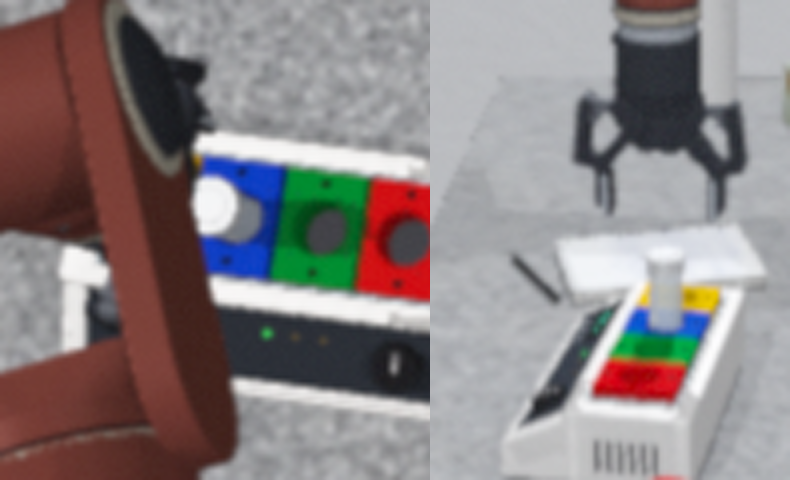

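Call:
send_rows(rows=[{"x": -0.03,"y": 0.04,"z": 0,"wx": -0.006,"wy": 0.003,"wz": 0.009,"hand": 1},{"x": 0,"y": 0,"z": 0,"wx": 0,"wy": 0,"wz": 0,"hand": 1},{"x": 0,"y": 0,"z": 0.05,"wx": 0,"wy": 0,"wz": 0,"hand": 1},{"x": 0,"y": 0,"z": 0.05,"wx": 0,"wy": 0,"wz": 0,"hand": 1},{"x": 0,"y": 0,"z": 0.05,"wx": 0,"wy": 0,"wz": 0,"hand": 1},{"x": 0,"y": 0,"z": 0.05,"wx": 0,"wy": 0,"wz": 0,"hand": 1},{"x": 0,"y": 0,"z": 0.05,"wx": 0,"wy": 0,"wz": 0,"hand": 1},{"x": 0,"y": 0,"z": 0.05,"wx": 0,"wy": 0,"wz": 0,"hand": 1},{"x": 0,"y": 0,"z": 0,"wx": 0,"wy": 0,"wz": 0,"hand": 1},{"x": 0,"y": 0,"z": 0,"wx": 0,"wy": 0,"wz": 0,"hand": 1}])

```text
time: 3.53
tool_pos: [0.5797, 0.236, 0.1252]
tool_rot: [0.001, 0.762, 0.647, 0.002]
contact_force: [0.0, -0.3, -0.3]
gripper_width: 1.003
grasp_force: 0.0
```

```bash
python3 go.py .578 .2357 .122 -9.32
```

```text
turn units [ 0.0039 -0.0021 -0.0002]  shift units after turn [-0.0038 -0.0111  0.0214]
pos [0.5797 0.236  0.1252] yaw -9.32799466032703 shift units [-0.0039 -0.0112  0.0214] F [ 0.0085 -0.2633 -0.2932] w 1.0027734282307728 0.0 t 3.5333
```

Call:
send_rows(rows=[{"x": -0.003,"y": -0.01,"z": 0.02,"wx": 0.003,"wy": -0.002,"wz": 0,"hand": 1},{"x": 0,"y": 0,"z": 0,"wx": 0,"wy": 0,"wz": 0,"hand": 1},{"x": 0,"y": 0,"z": 0,"wx": 0,"wy": 0,"wz": 0,"hand": 0.4},{"x": 0,"y": 0,"z": 0,"wx": 0,"wy": 0,"wz": 0,"hand": 0.0},{"x": 0,"y": 0,"z": 0,"wx": 0,"wy": 0,"wz": 0,"hand": -0.1},{"x": 0,"y": 0,"z": 0,"wx": 0,"wy": 0,"wz": 0,"hand": -0.2},{"x": 0,"y": 0,"z": 0,"wx": 0,"wy": 0,"wz": 0,"hand": -0.3},{"x": 0,"y": 0,"z": 0,"wx": 0,"wy": 0,"wz": 0,"hand": -0.4},{"x": 0,"y": 0,"z": 0,"wx": 0,"wy": 0,"wz": 0,"hand": -0.6},{"x": 0,"y": 0,"z": 0,"wx": 0,"wy": 0,"wz": 0,"hand": -1}])

```text
time: 4.37
tool_pos: [0.5791, 0.236, 0.1238]
tool_rot: [0.001, 0.762, 0.647, 0.001]
contact_force: [0.4, -0.6, 2.3]
gripper_width: 0.373
grasp_force: 59.4
```

Call:
send_rows(rows=[{"x": 0,"y": 0,"z": 0,"wx": 0,"wy": 0,"wz": 0,"hand": -1},{"x": 0,"y": 0,"z": 0,"wx": 0,"wy": 0,"wz": 0,"hand": -1},{"x": 0,"y": 0,"z": 0,"wx": 0,"wy": 0,"wz": 0,"hand": -1},{"x": 0,"y": 0,"z": 0,"wx": 0,"wy": 0,"wz": 0,"hand": -1},{"x": 0,"y": 0,"z": 0,"wx": 0,"wy": 0,"wz": 0,"hand": -1},{"x": 0,"y": 0,"z": 0,"wx": 0,"wy": 0,"wz": 0,"hand": -1},{"x": 0,"y": 0,"z": 0,"wx": 0,"wy": 0,"wz": 0,"hand": -1},{"x": 0,"y": 0,"z": 0,"wx": 0,"wy": 0,"wz": 0,"hand": -1},{"x": 0,"y": 0,"z": 0,"wx": 0,"wy": 0,"wz": 0,"hand": -1},{"x": 0,"y": 0,"z": 0,"wx": 0,"wy": 0,"wz": 0,"hand": -1}])

```text
time: 5.2
tool_pos: [0.5791, 0.236, 0.1238]
tool_rot: [0.001, 0.762, 0.647, 0.001]
contact_force: [-0.0, -0.8, 4.8]
gripper_width: 0.373
grasp_force: 59.6
```

```bash
python3 go.py .578 .2357 .122 -9.32
python3 - <<'E'
from h import *
s=grab_frame("side");crop(s,260,90,80,100,6,"pics/e.png")
E
```

```text
turn units [ 0.0039 -0.0014 -0.0003]  shift units after turn [-0.0031 -0.0067  0.0117]
pos [0.5791 0.236  0.1238] yaw -9.331827421340453 shift units [-0.0031 -0.0067  0.0117] F [-0.0074 -0.7868  4.7713] w 0.3731033387318467 59.62328553199768 t 5.2
```

View pics/e.png

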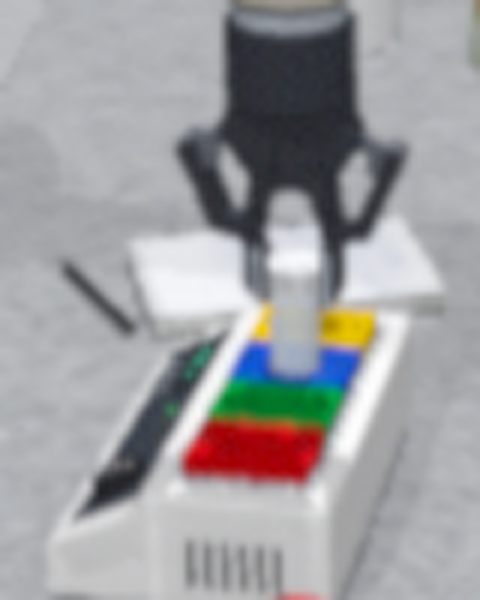

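Call:
send_rows(rows=[{"x": 0,"y": 0,"z": -0.04,"wx": 0,"wy": 0,"wz": 0,"hand": -1},{"x": 0,"y": 0,"z": -0.1,"wx": 0,"wy": 0,"wz": 0,"hand": -1},{"x": 0,"y": 0,"z": -0.15,"wx": 0,"wy": 0,"wz": 0,"hand": -1},{"x": 0,"y": 0,"z": -0.15,"wx": 0,"wy": 0,"wz": 0,"hand": -1},{"x": 0,"y": 0,"z": -0.15,"wx": 0,"wy": 0,"wz": 0,"hand": -1},{"x": 0,"y": 0,"z": -0.15,"wx": 0,"wy": 0,"wz": 0,"hand": -1},{"x": 0,"y": 0,"z": -0.15,"wx": 0,"wy": 0,"wz": 0,"hand": -1},{"x": 0,"y": 0,"z": -0.1,"wx": 0,"wy": 0,"wz": 0.07,"hand": -1},{"x": 0,"y": 0,"z": 0,"wx": 0,"wy": 0,"wz": 0.08,"hand": -1},{"x": 0,"y": 0,"z": 0,"wx": 0,"wy": 0,"wz": 0,"hand": -1}])

```text
time: 6.08
tool_pos: [0.5785, 0.2359, 0.2726]
tool_rot: [0.001, 0.799, 0.601, 0.002]
contact_force: [0.4, -0.5, -1.7]
gripper_width: 0.372
grasp_force: 59.7
```

```bash
python3 go.py .5703 -.2095 .26 -16.18
```

```text
turn units [ 0.0039 -0.0019  0.0009]  shift units after turn [-2.8668  0.7749  0.0837]
pos [0.5785 0.2359 0.2726] yaw -16.138041010106335 shift units [-2.8675  0.7726  0.0817] F [ 0.4389 -0.4857 -1.6886] w 0.3724609817852107 59.722039103507996 t 6.0833
```

Call:
send_rows(rows=[{"x": -0.06,"y": 0.016,"z": 0,"wx": 0,"wy": 0,"wz": 0,"hand": -1},{"x": -0.12,"y": 0.032,"z": 0,"wx": 0,"wy": 0,"wz": 0,"hand": -1},{"x": -0.18,"y": 0.048,"z": 0,"wx": 0,"wy": 0,"wz": 0,"hand": -1},{"x": -0.18,"y": 0.048,"z": 0,"wx": 0,"wy": 0,"wz": 0,"hand": -1},{"x": -0.18,"y": 0.048,"z": 0,"wx": 0,"wy": 0,"wz": 0,"hand": -1},{"x": -0.18,"y": 0.048,"z": 0,"wx": 0,"wy": 0,"wz": 0,"hand": -1},{"x": -0.18,"y": 0.048,"z": 0,"wx": 0,"wy": 0,"wz": 0,"hand": -1},{"x": -0.18,"y": 0.048,"z": 0,"wx": 0,"wy": 0,"wz": 0,"hand": -1},{"x": -0.18,"y": 0.048,"z": 0,"wx": 0,"wy": 0,"wz": 0,"hand": -1},{"x": -0.18,"y": 0.048,"z": 0,"wx": 0,"wy": 0,"wz": 0,"hand": -1}])

```text
time: 6.92
tool_pos: [0.572, -0.0174, 0.2697]
tool_rot: [-0.001, 0.799, 0.602, -0.0]
contact_force: [0.9, 0.4, -0.2]
gripper_width: 0.373
grasp_force: 59.7
```

Call:
send_rows(rows=[{"x": -0.18,"y": 0.048,"z": 0,"wx": 0,"wy": 0,"wz": 0,"hand": -1},{"x": -0.18,"y": 0.048,"z": 0,"wx": 0,"wy": 0,"wz": 0,"hand": -1},{"x": -0.18,"y": 0.048,"z": 0,"wx": 0,"wy": 0,"wz": 0,"hand": -1},{"x": -0.18,"y": 0.048,"z": 0,"wx": 0,"wy": 0,"wz": 0,"hand": -1},{"x": -0.18,"y": 0.048,"z": 0,"wx": 0,"wy": 0,"wz": 0,"hand": -1},{"x": -0.18,"y": 0.048,"z": 0.03,"wx": 0,"wy": 0,"wz": 0,"hand": -1},{"x": -0.12,"y": 0.035,"z": 0.03,"wx": 0,"wy": 0,"wz": 0,"hand": -1},{"x": -0.05,"y": 0.02,"z": 0.03,"wx": 0,"wy": 0,"wz": 0,"hand": -1},{"x": 0,"y": 0,"z": 0,"wx": 0,"wy": 0,"wz": 0,"hand": -1},{"x": 0,"y": 0,"z": 0,"wx": 0,"wy": 0,"wz": 0,"hand": -1}])

```text
time: 7.75
tool_pos: [0.5701, -0.2095, 0.2565]
tool_rot: [-0.001, 0.799, 0.601, 0.001]
contact_force: [-0.2, 0.6, 0.5]
gripper_width: 0.375
grasp_force: 59.7
```

```bash
python3 go.py .5703 -.2095 .2 -16.18
```

```text
turn units [-0.0009 -0.0028  0.0023]  shift units after turn [0.0005 0.0011 0.3768]
pos [ 0.5701 -0.2095  0.2565] yaw -16.07515740242387 shift units [-0.0003  0.0014  0.3768] F [-0.1946  0.6425  0.5459] w 0.3753132431973498 59.71777260303497 t 7.75
```

Call:
send_rows(rows=[{"x": 0,"y": 0,"z": 0.06,"wx": 0,"wy": 0,"wz": 0.002,"hand": -1},{"x": 0,"y": 0,"z": 0.08,"wx": 0,"wy": 0,"wz": 0,"hand": -1},{"x": 0,"y": 0,"z": 0.1,"wx": 0,"wy": 0,"wz": 0,"hand": -1},{"x": 0,"y": 0,"z": 0.1,"wx": 0,"wy": 0,"wz": 0,"hand": -1},{"x": 0,"y": 0,"z": 0.1,"wx": 0,"wy": 0,"wz": 0,"hand": -1},{"x": 0,"y": 0,"z": 0.1,"wx": 0,"wy": 0,"wz": 0,"hand": -1},{"x": 0,"y": 0,"z": 0.04,"wx": 0,"wy": 0,"wz": 0,"hand": -1},{"x": 0,"y": 0,"z": 0,"wx": 0,"wy": 0,"wz": 0,"hand": -1},{"x": 0,"y": 0,"z": 0,"wx": 0,"wy": 0,"wz": 0,"hand": -1},{"x": 0,"y": 0,"z": 0,"wx": 0,"wy": 0,"wz": 0,"hand": -1}])

```text
time: 8.58
tool_pos: [0.5716, -0.2099, 0.1721]
tool_rot: [0.001, 0.799, 0.601, 0.001]
contact_force: [0.1, 0.0, -0.2]
gripper_width: 0.375
grasp_force: 59.7
```

```bash
python3 go.py .5703 -.2095 .095 -16.18
python3 - <<'E'
from h import *
s=grab_frame("side");t=grab_frame("top")
a=cv2.resize(s[180:280,255:345],None,fx=5,fy=5,interpolation=2);b=cv2.resize(t[180:280,340:440],None,fx=3.4,fy=5,interpolation=2)
cv2.imwrite("pics/f.png",np.hstack([a,b]))
E
```

```text
turn units [ 0.0049 -0.001   0.0009]  shift units after turn [-0.0001 -0.0093  0.514 ]
pos [ 0.5716 -0.2099  0.1721] yaw -16.141353125689772 shift units [-0.0005 -0.0113  0.514 ] F [ 0.1137  0.0421 -0.1993] w 0.37549992443464736 59.71841633319855 t 8.5833
```

View pics/f.png

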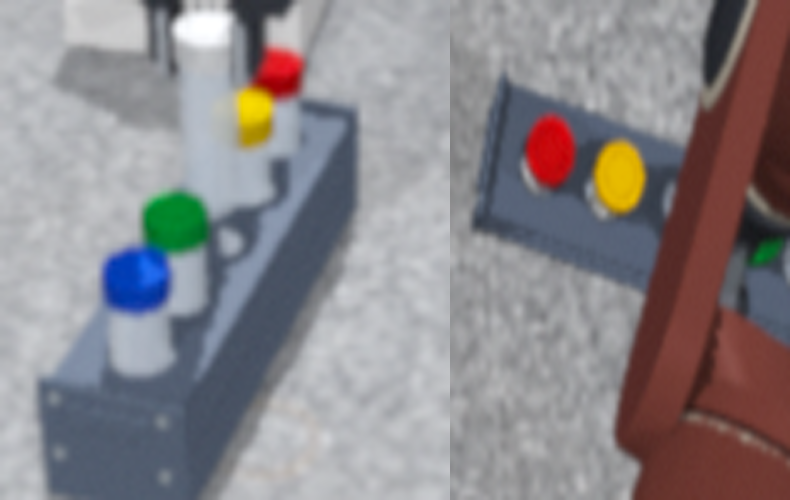

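Call:
send_rows(rows=[{"x": 0,"y": -0.005,"z": 0.03,"wx": 0.003,"wy": 0,"wz": 0,"hand": -1},{"x": 0,"y": 0,"z": 0.03,"wx": 0,"wy": 0,"wz": 0,"hand": -1},{"x": 0,"y": 0,"z": 0.03,"wx": 0,"wy": 0,"wz": 0,"hand": -1},{"x": 0,"y": 0,"z": 0.03,"wx": 0,"wy": 0,"wz": 0,"hand": -1},{"x": 0,"y": 0,"z": 0.03,"wx": 0,"wy": 0,"wz": 0,"hand": -1},{"x": 0,"y": 0,"z": 0.03,"wx": 0,"wy": 0,"wz": 0,"hand": -1},{"x": 0,"y": 0,"z": 0.03,"wx": 0,"wy": 0,"wz": 0,"hand": -1},{"x": 0,"y": 0,"z": 0.03,"wx": 0,"wy": 0,"wz": 0,"hand": -1},{"x": 0,"y": 0,"z": 0,"wx": 0,"wy": 0,"wz": 0,"hand": -1},{"x": 0,"y": 0,"z": 0,"wx": 0,"wy": 0,"wz": 0,"hand": -1}])

```text
time: 9.52
tool_pos: [0.5702, -0.2096, 0.1346]
tool_rot: [-0.001, 0.8, 0.601, 0.0]
contact_force: [0.4, 0.3, -0.2]
gripper_width: 0.373
grasp_force: 59.7
```

```bash
python3 go.py .5703 -.2095 .095 -16.18; python3 -c "
from plant import manip;print(manip.state()['ft_torque'])"
```

```text
turn units [-0.0011 -0.0015  0.0003]  shift units after turn [0.0008 0.0006 0.2642]
pos [ 0.5702 -0.2096  0.1346] yaw -16.16866290002748 shift units [0.0005 0.0008 0.2642] F [ 0.3801  0.3159 -0.1622] w 0.37323912970382367 59.71799969673157 t 9.5167
[-0.03351796  0.0316081  -0.06025346]
```

Call:
send_rows(rows=[{"x": 0,"y": 0,"z": 0.03,"wx": 0,"wy": 0,"wz": 0,"hand": -1},{"x": 0,"y": 0,"z": 0.03,"wx": 0,"wy": 0,"wz": 0,"hand": -1},{"x": 0,"y": 0,"z": 0.03,"wx": 0,"wy": 0,"wz": 0,"hand": -1},{"x": 0,"y": 0,"z": 0.03,"wx": 0,"wy": 0,"wz": 0,"hand": -1},{"x": 0,"y": 0,"z": 0.03,"wx": 0,"wy": 0,"wz": 0,"hand": -1},{"x": 0,"y": 0,"z": 0.03,"wx": 0,"wy": 0,"wz": 0,"hand": -1},{"x": 0,"y": 0,"z": 0.03,"wx": 0,"wy": 0,"wz": 0,"hand": -1},{"x": 0,"y": 0,"z": 0.03,"wx": 0,"wy": 0,"wz": 0,"hand": -1},{"x": 0,"y": 0,"z": 0,"wx": 0,"wy": 0,"wz": 0,"hand": -1},{"x": 0,"y": 0,"z": 0,"wx": 0,"wy": 0,"wz": 0,"hand": -1}])

```text
time: 10.35
tool_pos: [0.5701, -0.2096, 0.0986]
tool_rot: [-0.001, 0.8, 0.601, 0.0]
contact_force: [-0.4, 0.3, -1.3]
gripper_width: 0.372
grasp_force: 59.7
```

Call:
send_rows(rows=[{"x": 0,"y": 0,"z": 0.008,"wx": 0,"wy": 0,"wz": 0,"hand": -1},{"x": 0,"y": 0,"z": 0.008,"wx": 0,"wy": 0,"wz": 0,"hand": -1},{"x": 0,"y": 0,"z": 0.008,"wx": 0,"wy": 0,"wz": 0,"hand": -1},{"x": 0,"y": 0,"z": 0,"wx": 0,"wy": 0,"wz": 0,"hand": -1},{"x": 0,"y": 0,"z": 0,"wx": 0,"wy": 0,"wz": 0,"hand": -1},{"x": 0,"y": 0,"z": 0,"wx": 0,"wy": 0,"wz": 0,"hand": -1},{"x": 0,"y": 0,"z": 0,"wx": 0,"wy": 0,"wz": 0,"hand": -1},{"x": 0,"y": 0,"z": 0,"wx": 0,"wy": 0,"wz": 0,"hand": -1},{"x": 0,"y": 0,"z": 0,"wx": 0,"wy": 0,"wz": 0,"hand": -1},{"x": 0,"y": 0,"z": 0,"wx": 0,"wy": 0,"wz": 0,"hand": -1}])

```text
time: 11.18
tool_pos: [0.5704, -0.2097, 0.0956]
tool_rot: [-0.0, 0.8, 0.601, 0.0]
contact_force: [0.9, 0.3, -1.1]
gripper_width: 0.375
grasp_force: 59.7
```

```bash
python3 go.py .5703 -.2095 .095 -16.18
```

```text
turn units [-0.     -0.0013  0.0002]  shift units after turn [ 0.0009 -0.0011  0.0037]
pos [ 0.5704 -0.2097  0.0956] yaw -16.170278459701134 shift units [ 0.0009 -0.0011  0.0037] F [ 0.9128  0.3203 -1.1211] w 0.37501724931269287 59.71872389316559 t 11.1833
```

Call:
send_rows(rows=[{"x": 0,"y": 0,"z": 0.006,"wx": 0,"wy": 0,"wz": 0,"hand": -1},{"x": 0,"y": 0,"z": 0.004,"wx": 0,"wy": 0,"wz": 0,"hand": -1},{"x": 0,"y": 0,"z": 0,"wx": 0,"wy": 0,"wz": 0,"hand": -1},{"x": 0,"y": 0,"z": 0,"wx": 0,"wy": 0,"wz": 0,"hand": -1},{"x": 0,"y": 0,"z": 0,"wx": 0,"wy": 0,"wz": 0,"hand": -1},{"x": 0,"y": 0,"z": 0,"wx": 0,"wy": 0,"wz": 0,"hand": -1},{"x": 0,"y": 0,"z": 0,"wx": 0,"wy": 0,"wz": 0,"hand": -1},{"x": 0,"y": 0,"z": 0,"wx": 0,"wy": 0,"wz": 0,"hand": -1},{"x": 0,"y": 0,"z": 0,"wx": 0,"wy": 0,"wz": 0,"hand": -1},{"x": 0,"y": 0,"z": 0,"wx": 0,"wy": 0,"wz": 0,"hand": -1}])

```text
time: 12.02
tool_pos: [0.5707, -0.2099, 0.0948]
tool_rot: [0.0, 0.8, 0.601, 0.001]
contact_force: [-1.6, 0.2, 4.8]
gripper_width: 0.37
grasp_force: 60.3
```

Call:
send_rows(rows=[{"x": 0,"y": 0,"z": 0,"wx": 0,"wy": 0,"wz": 0,"hand": -0.2},{"x": 0,"y": 0,"z": 0,"wx": 0,"wy": 0,"wz": 0,"hand": 0},{"x": 0,"y": 0,"z": 0,"wx": 0,"wy": 0,"wz": 0,"hand": 0.3},{"x": 0,"y": 0,"z": 0,"wx": 0,"wy": 0,"wz": 0,"hand": 1},{"x": 0,"y": 0,"z": 0,"wx": 0,"wy": 0,"wz": 0,"hand": 1},{"x": 0,"y": 0,"z": 0,"wx": 0,"wy": 0,"wz": 0,"hand": 1},{"x": 0,"y": 0,"z": -0.05,"wx": 0,"wy": 0,"wz": 0,"hand": 1},{"x": 0,"y": 0,"z": -0.1,"wx": 0,"wy": 0,"wz": 0,"hand": 1},{"x": 0,"y": 0,"z": -0.15,"wx": 0,"wy": 0,"wz": 0,"hand": 1},{"x": 0,"y": 0,"z": -0.15,"wx": 0,"wy": 0,"wz": 0,"hand": 1}])

```text
time: 12.85
tool_pos: [0.5699, -0.2095, 0.1619]
tool_rot: [-0.001, 0.8, 0.601, 0.0]
contact_force: [-0.1, 0.3, 0.8]
gripper_width: 1.0
grasp_force: 0.0
```

Call:
send_rows(rows=[{"x": 0.1,"y": 0,"z": -0.05,"wx": 0,"wy": 0,"wz": 0,"hand": 1},{"x": 0.15,"y": 0,"z": 0,"wx": 0,"wy": 0,"wz": 0,"hand": 1},{"x": 0.15,"y": 0,"z": 0,"wx": 0,"wy": 0,"wz": 0,"hand": 1},{"x": 0.15,"y": 0,"z": 0,"wx": 0,"wy": 0,"wz": 0,"hand": 1},{"x": 0.117,"y": 0,"z": 0,"wx": 0,"wy": 0,"wz": 0,"hand": 1},{"x": 0,"y": 0,"z": 0,"wx": 0,"wy": 0,"wz": 0,"hand": 1},{"x": 0,"y": 0,"z": 0,"wx": 0,"wy": 0,"wz": 0,"hand": 1},{"x": 0,"y": 0,"z": 0,"wx": 0,"wy": 0,"wz": 0,"hand": 1},{"x": 0,"y": 0,"z": 0,"wx": 0,"wy": 0,"wz": 0,"hand": 1},{"x": 0,"y": 0,"z": 0,"wx": 0,"wy": 0,"wz": 0,"hand": 1}])

```text
time: 13.68
tool_pos: [0.598, -0.1143, 0.169]
tool_rot: [-0.0, 0.8, 0.6, 0.0]
contact_force: [0.9, -0.1, 0.3]
gripper_width: 0.999
grasp_force: 0.0
```

```bash
python3 go.py .5982 -.1135 .0945 -16.18
python3 - <<'E'
from h import *
s=grab_frame("side");crop(s,255,140,100,110,5,"pics/g.png")
E
```

```text
turn units [-0.0003 -0.0012 -0.0012]  shift units after turn [ 0.0057 -0.0006  0.497 ]
pos [ 0.598  -0.1143  0.169 ] yaw -16.2318196408204 shift units [ 0.0053 -0.0005  0.497 ] F [ 0.8573 -0.06    0.2553] w 0.9991140256425781 0.0 t 13.6833
```

View pics/g.png

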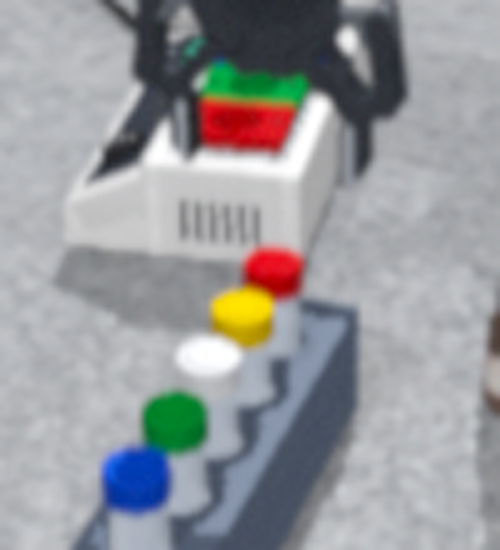

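White stands upright in the middle hole (cap at crop 209,355, in line with the others); the gripper is over red. Descend and grasp.

Call:
send_rows(rows=[{"x": 0.005,"y": 0,"z": 0.05,"wx": 0,"wy": 0,"wz": -0.001,"hand": 1},{"x": 0,"y": 0,"z": 0.07,"wx": 0,"wy": 0,"wz": 0,"hand": 1},{"x": 0,"y": 0,"z": 0.07,"wx": 0,"wy": 0,"wz": 0,"hand": 1},{"x": 0,"y": 0,"z": 0.07,"wx": 0,"wy": 0,"wz": 0,"hand": 1},{"x": 0,"y": 0,"z": 0.07,"wx": 0,"wy": 0,"wz": 0,"hand": 1},{"x": 0,"y": 0,"z": 0.07,"wx": 0,"wy": 0,"wz": 0,"hand": 1},{"x": 0,"y": 0,"z": 0.06,"wx": 0,"wy": 0,"wz": 0,"hand": 1},{"x": 0,"y": 0,"z": 0.035,"wx": 0,"wy": 0,"wz": 0,"hand": 1},{"x": 0,"y": 0,"z": 0,"wx": 0,"wy": 0,"wz": 0,"hand": 1},{"x": 0,"y": 0,"z": 0,"wx": 0,"wy": 0,"wz": 0,"hand": 1}])

```text
time: 14.57
tool_pos: [0.5984, -0.1128, 0.0946]
tool_rot: [-0.001, 0.799, 0.601, 0.0]
contact_force: [-0.1, 0.4, 0.4]
gripper_width: 1.004
grasp_force: 0.0
```

Call:
send_rows(rows=[{"x": 0,"y": 0,"z": 0,"wx": 0,"wy": 0,"wz": 0,"hand": 0.4},{"x": 0,"y": 0,"z": 0,"wx": 0,"wy": 0,"wz": 0,"hand": 0},{"x": 0,"y": 0,"z": 0,"wx": 0,"wy": 0,"wz": 0,"hand": -0.1},{"x": 0,"y": 0,"z": 0,"wx": 0,"wy": 0,"wz": 0,"hand": -0.2},{"x": 0,"y": 0,"z": 0,"wx": 0,"wy": 0,"wz": 0,"hand": -0.3},{"x": 0,"y": 0,"z": 0,"wx": 0,"wy": 0,"wz": 0,"hand": -0.4},{"x": 0,"y": 0,"z": 0,"wx": 0,"wy": 0,"wz": 0,"hand": -0.6},{"x": 0,"y": 0,"z": 0,"wx": 0,"wy": 0,"wz": 0,"hand": -1},{"x": 0,"y": 0,"z": 0,"wx": 0,"wy": 0,"wz": 0,"hand": -1},{"x": 0,"y": 0,"z": 0,"wx": 0,"wy": 0,"wz": 0,"hand": -1}])

```text
time: 15.4
tool_pos: [0.599, -0.113, 0.0956]
tool_rot: [0.0, 0.799, 0.601, 0.001]
contact_force: [-0.3, -0.4, 4.3]
gripper_width: 0.371
grasp_force: 59.3
```

```bash
python3 go.py .5982 -.1135 .0945 -16.18
```

```text
turn units [ 0.0016 -0.0013  0.0012]  shift units after turn [-0.0045 -0.0042  0.0074]
pos [ 0.599  -0.113   0.0956] yaw -16.127851714735595 shift units [-0.0045 -0.0043  0.0074] F [-0.2992 -0.3861  4.2588] w 0.37139003496841366 59.348217844963074 t 15.4
```

Call:
send_rows(rows=[{"x": 0,"y": 0,"z": -0.06,"wx": 0,"wy": 0,"wz": 0,"hand": -1},{"x": 0,"y": 0,"z": -0.12,"wx": 0,"wy": 0,"wz": 0,"hand": -1},{"x": 0,"y": 0,"z": -0.17,"wx": 0,"wy": 0,"wz": 0,"hand": -1},{"x": 0,"y": 0,"z": -0.17,"wx": 0,"wy": 0,"wz": 0,"hand": -1},{"x": 0,"y": 0,"z": -0.17,"wx": 0,"wy": 0,"wz": 0,"hand": -1},{"x": 0,"y": 0,"z": -0.17,"wx": 0,"wy": 0,"wz": 0,"hand": -1},{"x": 0,"y": 0,"z": -0.17,"wx": 0,"wy": 0,"wz": 0,"hand": -1},{"x": 0,"y": 0,"z": -0.12,"wx": 0,"wy": 0,"wz": -0.07,"hand": -1},{"x": 0,"y": 0,"z": 0,"wx": 0,"wy": 0,"wz": -0.08,"hand": -1},{"x": 0,"y": 0,"z": 0,"wx": 0,"wy": 0,"wz": 0,"hand": -1}])

```text
time: 16.23
tool_pos: [0.5987, -0.1131, 0.2689]
tool_rot: [0.0, 0.762, 0.647, 0.001]
contact_force: [0.7, -0.5, -1.4]
gripper_width: 0.373
grasp_force: 60.3
```

```bash
python3 go.py .5605 .1291 .26 -9.32
```

```text
turn units [ 0.0024 -0.0011  0.    ]  shift units after turn [ 1.5522 -0.5127  0.0595]
pos [ 0.5987 -0.1131  0.2689] yaw -9.318886982962514 shift units [ 1.5521 -0.5128  0.0598] F [ 0.6881 -0.4936 -1.3767] w 0.37296814825924174 60.266289710998535 t 16.2333
```

Call:
send_rows(rows=[{"x": 0.07,"y": -0.023,"z": 0,"wx": 0,"wy": 0,"wz": 0,"hand": -1},{"x": 0.15,"y": -0.05,"z": 0,"wx": 0,"wy": 0,"wz": 0,"hand": -1},{"x": 0.2,"y": -0.066,"z": 0,"wx": 0,"wy": 0,"wz": 0,"hand": -1},{"x": 0.2,"y": -0.066,"z": 0,"wx": 0,"wy": 0,"wz": 0,"hand": -1},{"x": 0.2,"y": -0.066,"z": 0,"wx": 0,"wy": 0,"wz": 0,"hand": -1},{"x": 0.2,"y": -0.066,"z": 0,"wx": 0,"wy": 0,"wz": 0,"hand": -1},{"x": 0.2,"y": -0.066,"z": 0,"wx": 0,"wy": 0,"wz": 0,"hand": -1},{"x": 0.16,"y": -0.055,"z": 0,"wx": 0,"wy": 0,"wz": 0,"hand": -1},{"x": 0.11,"y": -0.035,"z": 0,"wx": 0,"wy": 0,"wz": 0,"hand": -1},{"x": 0.062,"y": -0.02,"z": 0,"wx": 0,"wy": 0,"wz": 0,"hand": -1}])

```text
time: 17.07
tool_pos: [0.5586, 0.1318, 0.2657]
tool_rot: [-0.002, 0.762, 0.647, -0.001]
contact_force: [-0.0, -0.3, -0.7]
gripper_width: 0.376
grasp_force: 60.3
```

Call:
send_rows(rows=[{"x": 0,"y": 0,"z": 0,"wx": 0,"wy": 0,"wz": 0,"hand": -1},{"x": 0,"y": 0,"z": 0.08,"wx": 0,"wy": 0,"wz": 0,"hand": -1},{"x": 0,"y": 0,"z": 0.1,"wx": 0,"wy": 0,"wz": 0,"hand": -1},{"x": 0,"y": 0,"z": 0.1,"wx": 0,"wy": 0,"wz": 0,"hand": -1},{"x": 0,"y": 0,"z": 0.1,"wx": 0,"wy": 0,"wz": 0,"hand": -1},{"x": 0,"y": 0,"z": 0.06,"wx": 0,"wy": 0,"wz": 0,"hand": -1},{"x": 0,"y": 0,"z": 0.03,"wx": 0,"wy": 0,"wz": 0,"hand": -1},{"x": 0,"y": 0,"z": 0,"wx": 0,"wy": 0,"wz": 0,"hand": -1},{"x": 0,"y": 0,"z": 0,"wx": 0,"wy": 0,"wz": 0,"hand": -1},{"x": 0,"y": 0,"z": 0,"wx": 0,"wy": 0,"wz": 0,"hand": -1}])

```text
time: 17.9
tool_pos: [0.5611, 0.129, 0.1982]
tool_rot: [0.0, 0.763, 0.647, 0.001]
contact_force: [-0.2, 0.4, 0.0]
gripper_width: 0.375
grasp_force: 60.3
```

```bash
python3 go.py .5605 .1291 .1245 -9.32
python3 - <<'E'
from h import *
s=grab_frame("side");crop(s,255,100,100,110,5,"pics/i.png")
E
```

```text
turn units [ 0.0021 -0.0018 -0.0019]  shift units after turn [-0.0001 -0.004   0.4911]
pos [0.5611 0.129  0.1982] yaw -9.404160816653663 shift units [-0.0009 -0.0048  0.4911] F [-0.2258  0.3864  0.0331] w 0.3746419150143883 60.258729457855225 t 17.9
```

View pics/i.png

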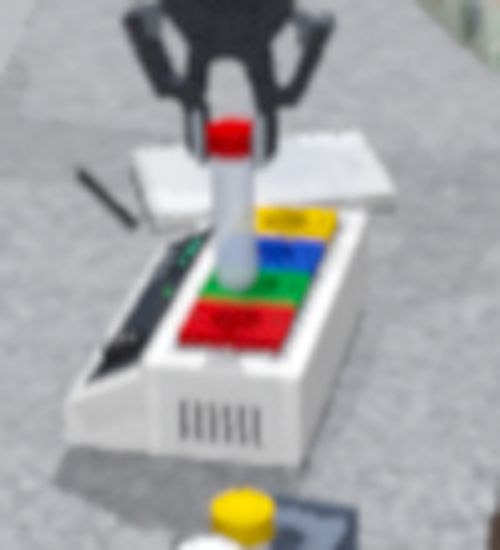

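Call:
send_rows(rows=[{"x": 0,"y": -0.003,"z": 0.04,"wx": 0,"wy": 0,"wz": -0.001,"hand": -1},{"x": 0,"y": 0,"z": 0.04,"wx": 0,"wy": 0,"wz": 0,"hand": -1},{"x": 0,"y": 0,"z": 0.04,"wx": 0,"wy": 0,"wz": 0,"hand": -1},{"x": 0,"y": 0,"z": 0.04,"wx": 0,"wy": 0,"wz": 0,"hand": -1},{"x": 0,"y": 0,"z": 0.04,"wx": 0,"wy": 0,"wz": 0,"hand": -1},{"x": 0,"y": 0,"z": 0.04,"wx": 0,"wy": 0,"wz": 0,"hand": -1},{"x": 0,"y": 0,"z": 0.04,"wx": 0,"wy": 0,"wz": 0,"hand": -1},{"x": 0,"y": 0,"z": 0.04,"wx": 0,"wy": 0,"wz": 0,"hand": -1},{"x": 0,"y": 0,"z": 0.02,"wx": 0,"wy": 0,"wz": 0,"hand": -1},{"x": 0,"y": 0,"z": 0,"wx": 0,"wy": 0,"wz": 0,"hand": -1}])

```text
time: 18.78
tool_pos: [0.5594, 0.1293, 0.1448]
tool_rot: [-0.001, 0.762, 0.647, -0.0]
contact_force: [0.1, 0.6, -0.1]
gripper_width: 0.372
grasp_force: 60.3
```

```bash
python3 go.py .5605 .1291 .1245 -9.32
```

```text
turn units [-0.0024 -0.0007 -0.0003]  shift units after turn [-0.0001  0.0075  0.1356]
pos [0.5594 0.1293 0.1448] yaw -9.332775350838762 shift units [-0.0001  0.0077  0.1356] F [ 0.1411  0.5811 -0.101 ] w 0.37236791537494357 60.2590012550354 t 18.7833
```

Call:
send_rows(rows=[{"x": 0,"y": 0.004,"z": 0.03,"wx": 0,"wy": 0,"wz": 0,"hand": -1},{"x": 0,"y": 0,"z": 0.03,"wx": 0,"wy": 0,"wz": 0,"hand": -1},{"x": 0,"y": 0,"z": 0.03,"wx": 0,"wy": 0,"wz": 0,"hand": -1},{"x": 0,"y": 0,"z": 0.015,"wx": 0,"wy": 0,"wz": 0,"hand": -1},{"x": 0,"y": 0,"z": 0.01,"wx": 0,"wy": 0,"wz": 0,"hand": -1},{"x": 0,"y": 0,"z": 0,"wx": 0,"wy": 0,"wz": 0,"hand": -1},{"x": 0,"y": 0,"z": 0,"wx": 0,"wy": 0,"wz": 0,"hand": -1},{"x": 0,"y": 0,"z": 0,"wx": 0,"wy": 0,"wz": 0,"hand": -1},{"x": 0,"y": 0,"z": 0,"wx": 0,"wy": 0,"wz": 0,"hand": -1},{"x": 0,"y": 0,"z": 0,"wx": 0,"wy": 0,"wz": 0,"hand": -1}])

```text
time: 19.62
tool_pos: [0.5608, 0.1293, 0.1291]
tool_rot: [-0.0, 0.762, 0.647, 0.001]
contact_force: [0.6, 0.8, -1.1]
gripper_width: 0.374
grasp_force: 60.3
```

```bash
python3 go.py .5605 .1291 .1245 -9.32
```

```text
turn units [ 0.0006 -0.0015 -0.0003]  shift units after turn [-0.0017 -0.0016  0.0309]
pos [0.5608 0.1293 0.1291] yaw -9.332023849815657 shift units [-0.0018 -0.0017  0.0309] F [ 0.586   0.7906 -1.0967] w 0.37387100700909104 60.25911569595337 t 19.6167
```

Call:
send_rows(rows=[{"x": 0,"y": 0,"z": 0.015,"wx": 0,"wy": 0,"wz": 0,"hand": -1},{"x": 0,"y": 0,"z": 0.015,"wx": 0,"wy": 0,"wz": 0,"hand": -1},{"x": 0,"y": 0,"z": 0.005,"wx": 0,"wy": 0,"wz": 0,"hand": -1},{"x": 0,"y": 0,"z": 0,"wx": 0,"wy": 0,"wz": 0,"hand": -1},{"x": 0,"y": 0,"z": 0,"wx": 0,"wy": 0,"wz": 0,"hand": -1},{"x": 0,"y": 0,"z": 0,"wx": 0,"wy": 0,"wz": 0,"hand": -1},{"x": 0,"y": 0,"z": 0,"wx": 0,"wy": 0,"wz": 0,"hand": -1},{"x": 0,"y": 0,"z": 0,"wx": 0,"wy": 0,"wz": 0,"hand": -1},{"x": 0,"y": 0,"z": 0,"wx": 0,"wy": 0,"wz": 0,"hand": -1},{"x": 0,"y": 0,"z": 0,"wx": 0,"wy": 0,"wz": 0,"hand": -1}])

```text
time: 20.45
tool_pos: [0.5611, 0.1294, 0.1246]
tool_rot: [-0.0, 0.762, 0.647, 0.001]
contact_force: [-0.6, 0.7, 6.4]
gripper_width: 0.376
grasp_force: 60.8
```

Call:
send_rows(rows=[{"x": 0,"y": 0,"z": 0,"wx": 0,"wy": 0,"wz": 0,"hand": -0.2},{"x": 0,"y": 0,"z": 0,"wx": 0,"wy": 0,"wz": 0,"hand": 0},{"x": 0,"y": 0,"z": 0,"wx": 0,"wy": 0,"wz": 0,"hand": 0.3},{"x": 0,"y": 0,"z": 0,"wx": 0,"wy": 0,"wz": 0,"hand": 1},{"x": 0,"y": 0,"z": 0,"wx": 0,"wy": 0,"wz": 0,"hand": 1},{"x": 0,"y": 0,"z": 0,"wx": 0,"wy": 0,"wz": 0,"hand": 1},{"x": 0,"y": 0,"z": -0.05,"wx": 0,"wy": 0,"wz": 0,"hand": 1},{"x": 0,"y": 0,"z": -0.1,"wx": 0,"wy": 0,"wz": 0,"hand": 1},{"x": 0,"y": 0,"z": -0.15,"wx": 0,"wy": 0,"wz": 0.07,"hand": 1},{"x": 0,"y": 0,"z": -0.15,"wx": 0,"wy": 0,"wz": 0.082,"hand": 1}])

```text
time: 21.28
tool_pos: [0.5601, 0.1292, 0.1916]
tool_rot: [-0.001, 0.8, 0.599, -0.0]
contact_force: [0.5, -0.1, 1.4]
gripper_width: 0.998
grasp_force: 0.0
```

Call:
send_rows(rows=[{"x": -0.1,"y": 0.038,"z": -0.05,"wx": 0,"wy": 0,"wz": 0,"hand": 1},{"x": -0.2,"y": 0.075,"z": 0,"wx": 0,"wy": 0,"wz": 0,"hand": 1},{"x": -0.22,"y": 0.083,"z": 0,"wx": 0,"wy": 0,"wz": 0,"hand": 1},{"x": -0.22,"y": 0.083,"z": 0,"wx": 0,"wy": 0,"wz": 0,"hand": 1},{"x": -0.22,"y": 0.083,"z": 0,"wx": 0,"wy": 0,"wz": 0,"hand": 1},{"x": -0.22,"y": 0.083,"z": 0,"wx": 0,"wy": 0,"wz": 0,"hand": 1},{"x": -0.22,"y": 0.083,"z": 0,"wx": 0,"wy": 0,"wz": 0,"hand": 1},{"x": -0.22,"y": 0.083,"z": 0,"wx": 0,"wy": 0,"wz": 0,"hand": 1},{"x": -0.15,"y": 0.058,"z": 0,"wx": 0,"wy": 0,"wz": 0,"hand": 1},{"x": -0.049,"y": 0.021,"z": 0,"wx": 0,"wy": 0,"wz": 0,"hand": 1}])

```text
time: 22.12
tool_pos: [0.5841, -0.1652, 0.199]
tool_rot: [0.0, 0.801, 0.599, 0.0]
contact_force: [0.2, 0.5, 0.1]
gripper_width: 1.002
grasp_force: 0.0
```

Call:
send_rows(rows=[{"x": 0,"y": 0,"z": 0.05,"wx": 0,"wy": 0,"wz": 0,"hand": 1},{"x": 0,"y": 0,"z": 0.1,"wx": 0,"wy": 0,"wz": 0,"hand": 1},{"x": 0,"y": 0,"z": 0.05,"wx": 0,"wy": 0,"wz": 0,"hand": 1},{"x": 0,"y": 0,"z": 0,"wx": 0,"wy": 0,"wz": 0,"hand": 1},{"x": 0,"y": 0,"z": 0,"wx": 0,"wy": 0,"wz": 0,"hand": 1},{"x": 0,"y": 0,"z": 0,"wx": 0,"wy": 0,"wz": 0,"hand": 1},{"x": 0,"y": 0,"z": 0,"wx": 0,"wy": 0,"wz": 0,"hand": 1},{"x": 0,"y": 0,"z": 0,"wx": 0,"wy": 0,"wz": 0,"hand": 1},{"x": 0,"y": 0,"z": 0,"wx": 0,"wy": 0,"wz": 0,"hand": 1},{"x": 0,"y": 0,"z": 0,"wx": 0,"wy": 0,"wz": 0,"hand": 1}])

```text
time: 22.95
tool_pos: [0.5842, -0.1617, 0.1688]
tool_rot: [-0.0, 0.8, 0.601, 0.001]
contact_force: [0.0, 0.3, -0.4]
gripper_width: 1.001
grasp_force: 0.0
```

```bash
python3 go.py .5843 -.1615 .0945 -16.18
python3 - <<'E'
from h import *
s=grab_frame("side");t=grab_frame("top")
a=cv2.resize(s[120:240,255:345],None,fx=4.5,fy=4.5,interpolation=2);b=cv2.resize(t[190:280,180:310],(390,270),interpolation=2)
o=np.zeros((540,795,3),np.uint8);o[:,:405]=a;o[:270,405:]=b;cv2.imwrite("pics/j.png",o)
E
```

```text
turn units [ 0.0009 -0.0012  0.0002]  shift units after turn [0.0011 0.     0.4954]
pos [ 0.5842 -0.1617  0.1688] yaw -16.16998436397318 shift units [ 0.0006 -0.0003  0.4954] F [ 0.0391  0.2824 -0.4421] w 1.0005497246988226 0.0 t 22.95
```

View pics/j.png

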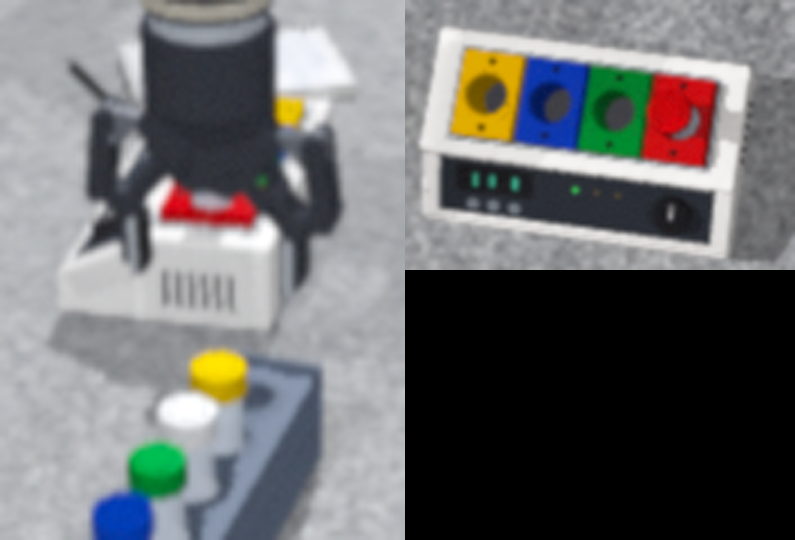

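Red stands in the red block, the white tube is upright in the rack. Now yellow.

Call:
send_rows(rows=[{"x": 0,"y": 0,"z": 0.05,"wx": 0,"wy": 0,"wz": 0,"hand": 1},{"x": 0,"y": 0,"z": 0.07,"wx": 0,"wy": 0,"wz": 0,"hand": 1},{"x": 0,"y": 0,"z": 0.07,"wx": 0,"wy": 0,"wz": 0,"hand": 1},{"x": 0,"y": 0,"z": 0.07,"wx": 0,"wy": 0,"wz": 0,"hand": 1},{"x": 0,"y": 0,"z": 0.07,"wx": 0,"wy": 0,"wz": 0,"hand": 1},{"x": 0,"y": 0,"z": 0.07,"wx": 0,"wy": 0,"wz": 0,"hand": 1},{"x": 0,"y": 0,"z": 0.06,"wx": 0,"wy": 0,"wz": 0,"hand": 1},{"x": 0,"y": 0,"z": 0.035,"wx": 0,"wy": 0,"wz": 0,"hand": 1},{"x": 0,"y": 0,"z": 0,"wx": 0,"wy": 0,"wz": 0,"hand": 1},{"x": 0,"y": 0,"z": 0,"wx": 0,"wy": 0,"wz": 0,"hand": 1}])

```text
time: 23.88
tool_pos: [0.584, -0.1615, 0.0937]
tool_rot: [-0.001, 0.8, 0.601, 0.0]
contact_force: [-0.1, 0.5, 0.6]
gripper_width: 0.998
grasp_force: 0.0
```

Call:
send_rows(rows=[{"x": 0,"y": 0,"z": 0,"wx": 0,"wy": 0,"wz": 0,"hand": 0.4},{"x": 0,"y": 0,"z": 0,"wx": 0,"wy": 0,"wz": 0,"hand": 0},{"x": 0,"y": 0,"z": 0,"wx": 0,"wy": 0,"wz": 0,"hand": -0.1},{"x": 0,"y": 0,"z": 0,"wx": 0,"wy": 0,"wz": 0,"hand": -0.2},{"x": 0,"y": 0,"z": 0,"wx": 0,"wy": 0,"wz": 0,"hand": -0.3},{"x": 0,"y": 0,"z": 0,"wx": 0,"wy": 0,"wz": 0,"hand": -0.4},{"x": 0,"y": 0,"z": 0,"wx": 0,"wy": 0,"wz": 0,"hand": -0.6},{"x": 0,"y": 0,"z": 0,"wx": 0,"wy": 0,"wz": 0,"hand": -1},{"x": 0,"y": 0,"z": 0,"wx": 0,"wy": 0,"wz": 0,"hand": -1},{"x": 0,"y": 0,"z": 0,"wx": 0,"wy": 0,"wz": 0,"hand": -1}])

```text
time: 24.72
tool_pos: [0.5845, -0.1618, 0.0948]
tool_rot: [0.0, 0.8, 0.601, 0.001]
contact_force: [-0.8, -0.2, 6.2]
gripper_width: 0.374
grasp_force: 59.3
```

Call:
send_rows(rows=[{"x": 0,"y": 0,"z": -0.06,"wx": 0,"wy": 0,"wz": 0,"hand": -1},{"x": 0,"y": 0,"z": -0.12,"wx": 0,"wy": 0,"wz": 0,"hand": -1},{"x": 0,"y": 0,"z": -0.17,"wx": 0,"wy": 0,"wz": 0,"hand": -1},{"x": 0,"y": 0,"z": -0.17,"wx": 0,"wy": 0,"wz": 0,"hand": -1},{"x": 0,"y": 0,"z": -0.17,"wx": 0,"wy": 0,"wz": 0,"hand": -1},{"x": 0,"y": 0,"z": -0.17,"wx": 0,"wy": 0,"wz": 0,"hand": -1},{"x": 0,"y": 0,"z": -0.17,"wx": 0,"wy": 0,"wz": 0,"hand": -1},{"x": 0,"y": 0,"z": -0.16,"wx": 0,"wy": 0,"wz": -0.07,"hand": -1},{"x": 0,"y": 0,"z": 0,"wx": 0,"wy": 0,"wz": -0.08,"hand": -1},{"x": 0,"y": 0,"z": 0,"wx": 0,"wy": 0,"wz": 0,"hand": -1}])

```text
time: 25.55
tool_pos: [0.5844, -0.1619, 0.2746]
tool_rot: [0.001, 0.762, 0.647, 0.001]
contact_force: [-0.8, 0.1, -1.5]
gripper_width: 0.373
grasp_force: 60.3
```

```bash
python3 go.py .5868 .289 .26 -9.32
```

```text
turn units [ 0.0035 -0.0005 -0.0009]  shift units after turn [ 2.9689 -0.4713  0.0974]
pos [ 0.5844 -0.1619  0.2746] yaw -9.36031809048946 shift units [ 2.9685 -0.4737  0.0973] F [-0.8182  0.0597 -1.5198] w 0.3727036667788749 60.287110805511475 t 25.55
```

Call:
send_rows(rows=[{"x": 0.08,"y": -0.013,"z": 0,"wx": 0,"wy": 0,"wz": 0,"hand": -1},{"x": 0.15,"y": -0.024,"z": 0,"wx": 0,"wy": 0,"wz": 0,"hand": -1},{"x": 0.2,"y": -0.032,"z": 0,"wx": 0,"wy": 0,"wz": 0,"hand": -1},{"x": 0.2,"y": -0.032,"z": 0,"wx": 0,"wy": 0,"wz": 0,"hand": -1},{"x": 0.2,"y": -0.032,"z": 0,"wx": 0,"wy": 0,"wz": 0,"hand": -1},{"x": 0.2,"y": -0.032,"z": 0,"wx": 0,"wy": 0,"wz": 0,"hand": -1},{"x": 0.2,"y": -0.032,"z": 0,"wx": 0,"wy": 0,"wz": 0,"hand": -1},{"x": 0.2,"y": -0.032,"z": 0,"wx": 0,"wy": 0,"wz": 0,"hand": -1},{"x": 0.2,"y": -0.032,"z": 0,"wx": 0,"wy": 0,"wz": 0,"hand": -1},{"x": 0.2,"y": -0.032,"z": 0,"wx": 0,"wy": 0,"wz": 0,"hand": -1}])

```text
time: 26.38
tool_pos: [0.5839, 0.1185, 0.2704]
tool_rot: [-0.002, 0.763, 0.646, -0.001]
contact_force: [0.4, -0.3, -0.3]
gripper_width: 0.374
grasp_force: 60.3
```

Call:
send_rows(rows=[{"x": 0.2,"y": -0.032,"z": 0,"wx": 0,"wy": 0,"wz": 0,"hand": -1},{"x": 0.2,"y": -0.032,"z": 0,"wx": 0,"wy": 0,"wz": 0,"hand": -1},{"x": 0.2,"y": -0.032,"z": 0,"wx": 0,"wy": 0,"wz": 0,"hand": -1},{"x": 0.2,"y": -0.032,"z": 0,"wx": 0,"wy": 0,"wz": 0,"hand": -1},{"x": 0.2,"y": -0.032,"z": 0,"wx": 0,"wy": 0,"wz": 0,"hand": -1},{"x": 0.1,"y": -0.014,"z": 0,"wx": 0,"wy": 0,"wz": 0,"hand": -1},{"x": 0.039,"y": -0.006,"z": 0,"wx": 0,"wy": 0,"wz": 0,"hand": -1},{"x": 0,"y": 0,"z": 0,"wx": 0,"wy": 0,"wz": 0,"hand": -1},{"x": 0,"y": 0,"z": 0.05,"wx": 0,"wy": 0,"wz": 0,"hand": -1},{"x": 0,"y": 0,"z": 0.1,"wx": 0,"wy": 0,"wz": 0,"hand": -1}])

```text
time: 27.22
tool_pos: [0.5881, 0.2884, 0.2521]
tool_rot: [0.001, 0.763, 0.646, 0.002]
contact_force: [0.1, -0.2, -0.3]
gripper_width: 0.377
grasp_force: 60.3
```

Call:
send_rows(rows=[{"x": 0,"y": 0,"z": 0.1,"wx": 0,"wy": 0,"wz": 0,"hand": -1},{"x": 0,"y": 0,"z": 0.1,"wx": 0,"wy": 0,"wz": 0,"hand": -1},{"x": 0,"y": 0,"z": 0.1,"wx": 0,"wy": 0,"wz": 0,"hand": -1},{"x": 0,"y": 0,"z": 0.06,"wx": 0,"wy": 0,"wz": 0,"hand": -1},{"x": 0,"y": 0,"z": 0,"wx": 0,"wy": 0,"wz": 0,"hand": -1},{"x": 0,"y": 0,"z": 0,"wx": 0,"wy": 0,"wz": 0,"hand": -1},{"x": 0,"y": 0,"z": 0,"wx": 0,"wy": 0,"wz": 0,"hand": -1},{"x": 0,"y": 0,"z": 0,"wx": 0,"wy": 0,"wz": 0,"hand": -1},{"x": 0,"y": 0,"z": 0,"wx": 0,"wy": 0,"wz": 0,"hand": -1},{"x": 0,"y": 0,"z": 0,"wx": 0,"wy": 0,"wz": 0,"hand": -1}])

```text
time: 28.05
tool_pos: [0.5874, 0.2895, 0.1976]
tool_rot: [-0.0, 0.763, 0.647, 0.001]
contact_force: [-1.0, -1.0, -0.1]
gripper_width: 0.375
grasp_force: 60.3
```

```bash
python3 go.py .5868 .289 .124 -9.32
```

```text
turn units [ 0.0019 -0.0025 -0.0021]  shift units after turn [-0.0041 -0.0033  0.4908]
pos [0.5874 0.2895 0.1976] yaw -9.416028151125337 shift units [-0.0051 -0.004   0.4908] F [-0.9659 -0.9615 -0.1079] w 0.3745164083926797 60.27474761009216 t 28.05
```

Within 0.8 mm; lower in two stages (force read between).

Call:
send_rows(rows=[{"x": -0.004,"y": -0.003,"z": 0.04,"wx": 0.001,"wy": -0.001,"wz": -0.002,"hand": -1},{"x": 0,"y": 0,"z": 0.04,"wx": 0,"wy": 0,"wz": 0,"hand": -1},{"x": 0,"y": 0,"z": 0.04,"wx": 0,"wy": 0,"wz": 0,"hand": -1},{"x": 0,"y": 0,"z": 0.04,"wx": 0,"wy": 0,"wz": 0,"hand": -1},{"x": 0,"y": 0,"z": 0.04,"wx": 0,"wy": 0,"wz": 0,"hand": -1},{"x": 0,"y": 0,"z": 0.04,"wx": 0,"wy": 0,"wz": 0,"hand": -1},{"x": 0,"y": 0,"z": 0.04,"wx": 0,"wy": 0,"wz": 0,"hand": -1},{"x": 0,"y": 0,"z": 0.04,"wx": 0,"wy": 0,"wz": 0,"hand": -1},{"x": 0,"y": 0,"z": 0.02,"wx": 0,"wy": 0,"wz": 0,"hand": -1},{"x": 0,"y": 0,"z": 0,"wx": 0,"wy": 0,"wz": 0,"hand": -1}])

```text
time: 28.88
tool_pos: [0.5858, 0.2886, 0.1442]
tool_rot: [-0.001, 0.762, 0.647, -0.001]
contact_force: [-0.1, -0.2, -1.2]
gripper_width: 0.375
grasp_force: 60.3
```

```bash
python3 go.py .5868 .289 .124 -9.32
```

```text
turn units [-0.0031  0.0009 -0.0002]  shift units after turn [0.0038 0.0065 0.1347]
pos [0.5858 0.2886 0.1442] yaw -9.330749673888059 shift units [0.0039 0.0068 0.1346] F [-0.0778 -0.1828 -1.2274] w 0.3752168306325168 60.274096727371216 t 28.8833
```

Call:
send_rows(rows=[{"x": 0.002,"y": 0.004,"z": 0.03,"wx": 0,"wy": 0,"wz": 0,"hand": -1},{"x": 0,"y": 0,"z": 0.03,"wx": 0,"wy": 0,"wz": 0,"hand": -1},{"x": 0,"y": 0,"z": 0.03,"wx": 0,"wy": 0,"wz": 0,"hand": -1},{"x": 0,"y": 0,"z": 0.015,"wx": 0,"wy": 0,"wz": 0,"hand": -1},{"x": 0,"y": 0,"z": 0.01,"wx": 0,"wy": 0,"wz": 0,"hand": -1},{"x": 0,"y": 0,"z": 0.008,"wx": 0,"wy": 0,"wz": 0,"hand": -1},{"x": 0,"y": 0,"z": 0.007,"wx": 0,"wy": 0,"wz": 0,"hand": -1},{"x": 0,"y": 0,"z": 0.006,"wx": 0,"wy": 0,"wz": 0,"hand": -1},{"x": 0,"y": 0,"z": 0.006,"wx": 0,"wy": 0,"wz": 0,"hand": -1},{"x": 0,"y": 0,"z": 0,"wx": 0,"wy": 0,"wz": 0,"hand": -1}])

```text
time: 29.72
tool_pos: [0.5869, 0.289, 0.1241]
tool_rot: [-0.0, 0.762, 0.647, -0.0]
contact_force: [0.5, 0.0, -0.6]
gripper_width: 0.373
grasp_force: 60.3
```

Call:
send_rows(rows=[{"x": 0,"y": 0,"z": 0.003,"wx": 0,"wy": 0,"wz": 0,"hand": -1},{"x": 0,"y": 0,"z": 0.003,"wx": 0,"wy": 0,"wz": 0,"hand": -1},{"x": 0,"y": 0,"z": 0,"wx": 0,"wy": 0,"wz": 0,"hand": -1},{"x": 0,"y": 0,"z": 0,"wx": 0,"wy": 0,"wz": 0,"hand": -1},{"x": 0,"y": 0,"z": 0,"wx": 0,"wy": 0,"wz": 0,"hand": -1},{"x": 0,"y": 0,"z": 0,"wx": 0,"wy": 0,"wz": 0,"hand": -1},{"x": 0,"y": 0,"z": 0,"wx": 0,"wy": 0,"wz": 0,"hand": -1},{"x": 0,"y": 0,"z": 0,"wx": 0,"wy": 0,"wz": 0,"hand": -1},{"x": 0,"y": 0,"z": 0,"wx": 0,"wy": 0,"wz": 0,"hand": -1},{"x": 0,"y": 0,"z": 0,"wx": 0,"wy": 0,"wz": 0,"hand": -1}])

```text
time: 30.55
tool_pos: [0.5872, 0.2891, 0.1239]
tool_rot: [-0.0, 0.762, 0.647, 0.0]
contact_force: [-1.2, 0.1, 4.0]
gripper_width: 0.371
grasp_force: 60.7
```

Call:
send_rows(rows=[{"x": 0,"y": 0,"z": 0,"wx": 0,"wy": 0,"wz": 0,"hand": -0.2},{"x": 0,"y": 0,"z": 0,"wx": 0,"wy": 0,"wz": 0,"hand": 0},{"x": 0,"y": 0,"z": 0,"wx": 0,"wy": 0,"wz": 0,"hand": 0.3},{"x": 0,"y": 0,"z": 0,"wx": 0,"wy": 0,"wz": 0,"hand": 1},{"x": 0,"y": 0,"z": 0,"wx": 0,"wy": 0,"wz": 0,"hand": 1},{"x": 0,"y": 0,"z": 0,"wx": 0,"wy": 0,"wz": 0,"hand": 1},{"x": 0,"y": 0,"z": -0.05,"wx": 0,"wy": 0,"wz": 0,"hand": 1},{"x": 0,"y": 0,"z": -0.1,"wx": 0,"wy": 0,"wz": 0,"hand": 1},{"x": 0,"y": 0,"z": -0.15,"wx": 0,"wy": 0,"wz": 0.07,"hand": 1},{"x": 0,"y": 0,"z": -0.15,"wx": 0,"wy": 0,"wz": 0.082,"hand": 1}])

```text
time: 31.38
tool_pos: [0.5869, 0.289, 0.1924]
tool_rot: [-0.0, 0.8, 0.6, -0.0]
contact_force: [0.5, -0.2, -0.3]
gripper_width: 0.997
grasp_force: 0.0
```

Call:
send_rows(rows=[{"x": -0.1,"y": 0.023,"z": -0.05,"wx": 0,"wy": 0,"wz": 0,"hand": 1},{"x": -0.2,"y": 0.046,"z": 0,"wx": 0,"wy": 0,"wz": 0,"hand": 1},{"x": -0.22,"y": 0.051,"z": 0,"wx": 0,"wy": 0,"wz": 0,"hand": 1},{"x": -0.22,"y": 0.051,"z": 0,"wx": 0,"wy": 0,"wz": 0,"hand": 1},{"x": -0.22,"y": 0.051,"z": 0,"wx": 0,"wy": 0,"wz": 0,"hand": 1},{"x": -0.22,"y": 0.051,"z": 0,"wx": 0,"wy": 0,"wz": 0,"hand": 1},{"x": -0.22,"y": 0.051,"z": 0,"wx": 0,"wy": 0,"wz": 0,"hand": 1},{"x": -0.22,"y": 0.051,"z": 0,"wx": 0,"wy": 0,"wz": 0,"hand": 1},{"x": -0.22,"y": 0.051,"z": 0,"wx": 0,"wy": 0,"wz": 0,"hand": 1},{"x": -0.22,"y": 0.051,"z": 0,"wx": 0,"wy": 0,"wz": 0,"hand": 1}])

```text
time: 32.22
tool_pos: [0.569, -0.0301, 0.1991]
tool_rot: [0.0, 0.799, 0.601, 0.0]
contact_force: [0.6, 0.5, 0.3]
gripper_width: 1.004
grasp_force: 0.0
```

Call:
send_rows(rows=[{"x": -0.22,"y": 0.051,"z": 0,"wx": 0,"wy": 0,"wz": 0,"hand": 1},{"x": -0.22,"y": 0.051,"z": 0,"wx": 0,"wy": 0,"wz": 0,"hand": 1},{"x": -0.22,"y": 0.051,"z": 0,"wx": 0,"wy": 0,"wz": 0,"hand": 1},{"x": -0.22,"y": 0.051,"z": 0,"wx": 0,"wy": 0,"wz": 0,"hand": 1},{"x": -0.22,"y": 0.051,"z": 0,"wx": 0,"wy": 0,"wz": 0,"hand": 1},{"x": -0.22,"y": 0.051,"z": 0,"wx": 0,"wy": 0,"wz": 0,"hand": 1},{"x": -0.12,"y": 0.026,"z": 0,"wx": 0,"wy": 0,"wz": 0,"hand": 1},{"x": -0.056,"y": 0.01,"z": 0,"wx": 0,"wy": 0,"wz": 0,"hand": 1},{"x": 0,"y": 0,"z": 0.05,"wx": 0,"wy": 0,"wz": 0,"hand": 1},{"x": 0,"y": 0,"z": 0.1,"wx": 0,"wy": 0,"wz": 0,"hand": 1}])

```text
time: 33.05
tool_pos: [0.5574, -0.2582, 0.1778]
tool_rot: [0.002, 0.8, 0.601, 0.001]
contact_force: [-0.1, 0.1, 0.8]
gripper_width: 0.997
grasp_force: 0.0
```

Call:
send_rows(rows=[{"x": 0,"y": 0,"z": 0.05,"wx": 0,"wy": 0,"wz": 0,"hand": 1},{"x": 0,"y": 0,"z": 0,"wx": 0,"wy": 0,"wz": 0,"hand": 1},{"x": 0,"y": 0,"z": 0,"wx": 0,"wy": 0,"wz": 0,"hand": 1},{"x": 0,"y": 0,"z": 0,"wx": 0,"wy": 0,"wz": 0,"hand": 1},{"x": 0,"y": 0,"z": 0,"wx": 0,"wy": 0,"wz": 0,"hand": 1},{"x": 0,"y": 0,"z": 0,"wx": 0,"wy": 0,"wz": 0,"hand": 1},{"x": 0,"y": 0,"z": 0,"wx": 0,"wy": 0,"wz": 0,"hand": 1},{"x": 0,"y": 0,"z": 0,"wx": 0,"wy": 0,"wz": 0,"hand": 1},{"x": 0,"y": 0,"z": 0,"wx": 0,"wy": 0,"wz": 0,"hand": 1},{"x": 0,"y": 0,"z": 0,"wx": 0,"wy": 0,"wz": 0,"hand": 1}])

```text
time: 33.88
tool_pos: [0.5565, -0.2575, 0.1682]
tool_rot: [-0.0, 0.8, 0.601, -0.0]
contact_force: [0.3, -0.6, 0.2]
gripper_width: 1.0
grasp_force: 0.0
```

```bash
python3 go.py .5564 -.2575 .0945 -16.18
```

```text
turn units [-0.0008 -0.0002  0.0002]  shift units after turn [ 0.0002 -0.0005  0.4915]
pos [ 0.5565 -0.2575  0.1682] yaw -16.171937838040318 shift units [ 0.0001 -0.0002  0.4915] F [ 0.2508 -0.6363  0.2276] w 1.000386085522961 0.0 t 33.8833
```

Call:
send_rows(rows=[{"x": 0,"y": 0,"z": 0.05,"wx": 0,"wy": 0,"wz": 0,"hand": 1},{"x": 0,"y": 0,"z": 0.07,"wx": 0,"wy": 0,"wz": 0,"hand": 1},{"x": 0,"y": 0,"z": 0.07,"wx": 0,"wy": 0,"wz": 0,"hand": 1},{"x": 0,"y": 0,"z": 0.07,"wx": 0,"wy": 0,"wz": 0,"hand": 1},{"x": 0,"y": 0,"z": 0.07,"wx": 0,"wy": 0,"wz": 0,"hand": 1},{"x": 0,"y": 0,"z": 0.07,"wx": 0,"wy": 0,"wz": 0,"hand": 1},{"x": 0,"y": 0,"z": 0.06,"wx": 0,"wy": 0,"wz": 0,"hand": 1},{"x": 0,"y": 0,"z": 0.03,"wx": 0,"wy": 0,"wz": 0,"hand": 1},{"x": 0,"y": 0,"z": 0,"wx": 0,"wy": 0,"wz": 0,"hand": 1},{"x": 0,"y": 0,"z": 0,"wx": 0,"wy": 0,"wz": 0,"hand": 1}])

```text
time: 34.72
tool_pos: [0.5564, -0.2575, 0.0944]
tool_rot: [-0.0, 0.8, 0.601, -0.0]
contact_force: [0.7, -0.0, 0.6]
gripper_width: 0.999
grasp_force: 0.0
```

Call:
send_rows(rows=[{"x": 0,"y": 0,"z": 0,"wx": 0,"wy": 0,"wz": 0,"hand": 0.4},{"x": 0,"y": 0,"z": 0,"wx": 0,"wy": 0,"wz": 0,"hand": 0},{"x": 0,"y": 0,"z": 0,"wx": 0,"wy": 0,"wz": 0,"hand": -0.1},{"x": 0,"y": 0,"z": 0,"wx": 0,"wy": 0,"wz": 0,"hand": -0.2},{"x": 0,"y": 0,"z": 0,"wx": 0,"wy": 0,"wz": 0,"hand": -0.3},{"x": 0,"y": 0,"z": 0,"wx": 0,"wy": 0,"wz": 0,"hand": -0.4},{"x": 0,"y": 0,"z": 0,"wx": 0,"wy": 0,"wz": 0,"hand": -0.6},{"x": 0,"y": 0,"z": 0,"wx": 0,"wy": 0,"wz": 0,"hand": -1},{"x": 0,"y": 0,"z": 0,"wx": 0,"wy": 0,"wz": 0,"hand": -1},{"x": 0,"y": 0,"z": 0,"wx": 0,"wy": 0,"wz": 0,"hand": -1}])

```text
time: 35.55
tool_pos: [0.5569, -0.2578, 0.0954]
tool_rot: [0.0, 0.8, 0.601, 0.0]
contact_force: [-0.5, 0.2, 4.9]
gripper_width: 0.374
grasp_force: 59.3
```

Call:
send_rows(rows=[{"x": 0,"y": 0,"z": -0.06,"wx": 0,"wy": 0,"wz": 0,"hand": -1},{"x": 0,"y": 0,"z": -0.12,"wx": 0,"wy": 0,"wz": 0,"hand": -1},{"x": 0,"y": 0,"z": -0.17,"wx": 0,"wy": 0,"wz": 0,"hand": -1},{"x": 0,"y": 0,"z": -0.17,"wx": 0,"wy": 0,"wz": 0,"hand": -1},{"x": 0,"y": 0,"z": -0.17,"wx": 0,"wy": 0,"wz": 0,"hand": -1},{"x": 0,"y": 0,"z": -0.17,"wx": 0,"wy": 0,"wz": 0,"hand": -1},{"x": 0,"y": 0,"z": -0.17,"wx": 0,"wy": 0,"wz": 0,"hand": -1},{"x": 0,"y": 0,"z": -0.16,"wx": 0,"wy": 0,"wz": -0.07,"hand": -1},{"x": 0,"y": 0,"z": 0,"wx": 0,"wy": 0,"wz": -0.08,"hand": -1},{"x": 0,"y": 0,"z": 0,"wx": 0,"wy": 0,"wz": 0,"hand": -1}])

```text
time: 36.38
tool_pos: [0.5569, -0.2578, 0.2752]
tool_rot: [0.001, 0.762, 0.647, 0.0]
contact_force: [-0.1, 0.0, -0.5]
gripper_width: 0.374
grasp_force: 60.2
```

```bash
python3 go.py .5693 .1824 .26 -9.32
```

```text
turn units [ 0.0023  0.001  -0.001 ]  shift units after turn [ 2.9092 -0.3937  0.1011]
pos [ 0.5569 -0.2578  0.2752] yaw -9.364361084052701 shift units [ 2.909  -0.3962  0.0982] F [-0.1417  0.0336 -0.5377] w 0.374428970445134 60.20435929298401 t 36.3833
```

Call:
send_rows(rows=[{"x": 0.08,"y": -0.011,"z": 0,"wx": 0,"wy": 0,"wz": 0,"hand": -1},{"x": 0.15,"y": -0.02,"z": 0,"wx": 0,"wy": 0,"wz": 0,"hand": -1},{"x": 0.2,"y": -0.027,"z": 0,"wx": 0,"wy": 0,"wz": 0,"hand": -1},{"x": 0.2,"y": -0.027,"z": 0,"wx": 0,"wy": 0,"wz": 0,"hand": -1},{"x": 0.2,"y": -0.027,"z": 0,"wx": 0,"wy": 0,"wz": 0,"hand": -1},{"x": 0.2,"y": -0.027,"z": 0,"wx": 0,"wy": 0,"wz": 0,"hand": -1},{"x": 0.2,"y": -0.027,"z": 0,"wx": 0,"wy": 0,"wz": 0,"hand": -1},{"x": 0.2,"y": -0.027,"z": 0,"wx": 0,"wy": 0,"wz": 0,"hand": -1},{"x": 0.2,"y": -0.027,"z": 0,"wx": 0,"wy": 0,"wz": 0,"hand": -1},{"x": 0.2,"y": -0.027,"z": 0,"wx": 0,"wy": 0,"wz": 0,"hand": -1}])

```text
time: 37.22
tool_pos: [0.5633, 0.0217, 0.2709]
tool_rot: [-0.002, 0.763, 0.646, -0.001]
contact_force: [0.7, 0.0, -0.9]
gripper_width: 0.369
grasp_force: 60.2
```

Call:
send_rows(rows=[{"x": 0.2,"y": -0.027,"z": 0,"wx": 0,"wy": 0,"wz": 0,"hand": -1},{"x": 0.2,"y": -0.027,"z": 0,"wx": 0,"wy": 0,"wz": 0,"hand": -1},{"x": 0.2,"y": -0.027,"z": 0,"wx": 0,"wy": 0,"wz": 0,"hand": -1},{"x": 0.2,"y": -0.027,"z": 0,"wx": 0,"wy": 0,"wz": 0,"hand": -1},{"x": 0.16,"y": -0.022,"z": 0,"wx": 0,"wy": 0,"wz": 0,"hand": -1},{"x": 0.08,"y": -0.011,"z": 0,"wx": 0,"wy": 0,"wz": 0,"hand": -1},{"x": 0.039,"y": -0.006,"z": 0,"wx": 0,"wy": 0,"wz": 0,"hand": -1},{"x": 0,"y": 0,"z": 0,"wx": 0,"wy": 0,"wz": 0,"hand": -1},{"x": 0,"y": 0,"z": 0.05,"wx": 0,"wy": 0,"wz": 0,"hand": -1},{"x": 0,"y": 0,"z": 0.1,"wx": 0,"wy": 0,"wz": 0,"hand": -1}])

```text
time: 38.05
tool_pos: [0.5708, 0.1817, 0.2522]
tool_rot: [0.001, 0.763, 0.646, 0.001]
contact_force: [0.1, -0.1, -0.3]
gripper_width: 0.371
grasp_force: 60.2
```

Call:
send_rows(rows=[{"x": 0,"y": 0,"z": 0.1,"wx": 0,"wy": 0,"wz": 0,"hand": -1},{"x": 0,"y": 0,"z": 0.1,"wx": 0,"wy": 0,"wz": 0,"hand": -1},{"x": 0,"y": 0,"z": 0.1,"wx": 0,"wy": 0,"wz": 0,"hand": -1},{"x": 0,"y": 0,"z": 0.06,"wx": 0,"wy": 0,"wz": 0,"hand": -1},{"x": 0,"y": 0,"z": 0,"wx": 0,"wy": 0,"wz": 0,"hand": -1},{"x": 0,"y": 0,"z": 0,"wx": 0,"wy": 0,"wz": 0,"hand": -1},{"x": 0,"y": 0,"z": 0,"wx": 0,"wy": 0,"wz": 0,"hand": -1},{"x": 0,"y": 0,"z": 0,"wx": 0,"wy": 0,"wz": 0,"hand": -1},{"x": 0,"y": 0,"z": 0,"wx": 0,"wy": 0,"wz": 0,"hand": -1},{"x": 0,"y": 0,"z": 0,"wx": 0,"wy": 0,"wz": 0,"hand": -1}])

```text
time: 38.88
tool_pos: [0.5701, 0.1827, 0.1978]
tool_rot: [0.0, 0.763, 0.647, 0.001]
contact_force: [-0.4, 0.7, -0.7]
gripper_width: 0.373
grasp_force: 60.2
```

```bash
python3 go.py .5693 .1824 .1244 -9.32
```

```text
turn units [ 0.001  -0.0011 -0.0022]  shift units after turn [-0.0029 -0.0046  0.4893]
pos [0.5701 0.1827 0.1978] yaw -9.420048281301126 shift units [-0.0033 -0.005   0.4893] F [-0.3998  0.6583 -0.6852] w 0.3725716975751141 60.20443081855774 t 38.8833
```

Call:
send_rows(rows=[{"x": -0.003,"y": -0.003,"z": 0.04,"wx": 0,"wy": -0.001,"wz": -0.002,"hand": -1},{"x": 0,"y": 0,"z": 0.04,"wx": 0,"wy": 0,"wz": 0,"hand": -1},{"x": 0,"y": 0,"z": 0.04,"wx": 0,"wy": 0,"wz": 0,"hand": -1},{"x": 0,"y": 0,"z": 0.04,"wx": 0,"wy": 0,"wz": 0,"hand": -1},{"x": 0,"y": 0,"z": 0.04,"wx": 0,"wy": 0,"wz": 0,"hand": -1},{"x": 0,"y": 0,"z": 0.04,"wx": 0,"wy": 0,"wz": 0,"hand": -1},{"x": 0,"y": 0,"z": 0.04,"wx": 0,"wy": 0,"wz": 0,"hand": -1},{"x": 0,"y": 0,"z": 0.04,"wx": 0,"wy": 0,"wz": 0,"hand": -1},{"x": 0,"y": 0,"z": 0.02,"wx": 0,"wy": 0,"wz": 0,"hand": -1},{"x": 0,"y": 0,"z": 0,"wx": 0,"wy": 0,"wz": 0,"hand": -1}])

```text
time: 39.72
tool_pos: [0.5684, 0.1821, 0.1445]
tool_rot: [-0.001, 0.762, 0.647, -0.001]
contact_force: [-0.1, -0.4, -0.9]
gripper_width: 0.374
grasp_force: 60.2
```

```bash
python3 go.py .5693 .1824 .1244 -9.32
```

```text
turn units [-0.0033  0.0015 -0.0003]  shift units after turn [0.003  0.0057 0.1341]
pos [0.5684 0.1821 0.1445] yaw -9.332065082656895 shift units [0.0031 0.0061 0.1341] F [-0.0672 -0.358  -0.93  ] w 0.3741651321062268 60.20406246185303 t 39.7167
```

Call:
send_rows(rows=[{"x": 0.002,"y": 0.003,"z": 0.03,"wx": 0,"wy": 0,"wz": 0,"hand": -1},{"x": 0,"y": 0,"z": 0.03,"wx": 0,"wy": 0,"wz": 0,"hand": -1},{"x": 0,"y": 0,"z": 0.03,"wx": 0,"wy": 0,"wz": 0,"hand": -1},{"x": 0,"y": 0,"z": 0.015,"wx": 0,"wy": 0,"wz": 0,"hand": -1},{"x": 0,"y": 0,"z": 0.01,"wx": 0,"wy": 0,"wz": 0,"hand": -1},{"x": 0,"y": 0,"z": 0.008,"wx": 0,"wy": 0,"wz": 0,"hand": -1},{"x": 0,"y": 0,"z": 0.007,"wx": 0,"wy": 0,"wz": 0,"hand": -1},{"x": 0,"y": 0,"z": 0.006,"wx": 0,"wy": 0,"wz": 0,"hand": -1},{"x": 0,"y": 0,"z": 0.006,"wx": 0,"wy": 0,"wz": 0,"hand": -1},{"x": 0,"y": 0,"z": 0,"wx": 0,"wy": 0,"wz": 0,"hand": -1}])

```text
time: 40.55
tool_pos: [0.5696, 0.1825, 0.1245]
tool_rot: [-0.0, 0.762, 0.647, -0.0]
contact_force: [-0.1, 0.5, -1.0]
gripper_width: 0.377
grasp_force: 60.2
```

Call:
send_rows(rows=[{"x": 0,"y": 0,"z": 0.003,"wx": 0,"wy": 0,"wz": 0,"hand": -1},{"x": 0,"y": 0,"z": 0.003,"wx": 0,"wy": 0,"wz": 0,"hand": -1},{"x": 0,"y": 0,"z": 0,"wx": 0,"wy": 0,"wz": 0,"hand": -1},{"x": 0,"y": 0,"z": 0,"wx": 0,"wy": 0,"wz": 0,"hand": -1},{"x": 0,"y": 0,"z": 0,"wx": 0,"wy": 0,"wz": 0,"hand": -1},{"x": 0,"y": 0,"z": 0,"wx": 0,"wy": 0,"wz": 0,"hand": -1},{"x": 0,"y": 0,"z": 0,"wx": 0,"wy": 0,"wz": 0,"hand": -1},{"x": 0,"y": 0,"z": 0,"wx": 0,"wy": 0,"wz": 0,"hand": -1},{"x": 0,"y": 0,"z": 0,"wx": 0,"wy": 0,"wz": 0,"hand": -1},{"x": 0,"y": 0,"z": 0,"wx": 0,"wy": 0,"wz": 0,"hand": -1}])

```text
time: 41.38
tool_pos: [0.5698, 0.1826, 0.1244]
tool_rot: [0.0, 0.762, 0.647, -0.0]
contact_force: [-0.6, -0.6, 4.6]
gripper_width: 0.371
grasp_force: 60.7
```

Call:
send_rows(rows=[{"x": 0,"y": 0,"z": 0,"wx": 0,"wy": 0,"wz": 0,"hand": -0.2},{"x": 0,"y": 0,"z": 0,"wx": 0,"wy": 0,"wz": 0,"hand": 0},{"x": 0,"y": 0,"z": 0,"wx": 0,"wy": 0,"wz": 0,"hand": 0.3},{"x": 0,"y": 0,"z": 0,"wx": 0,"wy": 0,"wz": 0,"hand": 1},{"x": 0,"y": 0,"z": 0,"wx": 0,"wy": 0,"wz": 0,"hand": 1},{"x": 0,"y": 0,"z": 0,"wx": 0,"wy": 0,"wz": 0,"hand": 1},{"x": 0,"y": 0,"z": -0.05,"wx": 0,"wy": 0,"wz": 0,"hand": 1},{"x": 0,"y": 0,"z": -0.1,"wx": 0,"wy": 0,"wz": 0,"hand": 1},{"x": 0,"y": 0,"z": -0.15,"wx": 0,"wy": 0,"wz": 0.07,"hand": 1},{"x": 0,"y": 0,"z": -0.15,"wx": 0,"wy": 0,"wz": 0.082,"hand": 1}])

```text
time: 42.22
tool_pos: [0.569, 0.1824, 0.1916]
tool_rot: [-0.0, 0.8, 0.6, -0.001]
contact_force: [0.2, 0.3, 0.4]
gripper_width: 0.995
grasp_force: 0.0
```

Call:
send_rows(rows=[{"x": -0.1,"y": 0.023,"z": -0.05,"wx": 0,"wy": 0,"wz": 0,"hand": 1},{"x": -0.2,"y": 0.046,"z": 0,"wx": 0,"wy": 0,"wz": 0,"hand": 1},{"x": -0.22,"y": 0.051,"z": 0,"wx": 0,"wy": 0,"wz": 0,"hand": 1},{"x": -0.22,"y": 0.051,"z": 0,"wx": 0,"wy": 0,"wz": 0,"hand": 1},{"x": -0.22,"y": 0.051,"z": 0,"wx": 0,"wy": 0,"wz": 0,"hand": 1},{"x": -0.22,"y": 0.051,"z": 0,"wx": 0,"wy": 0,"wz": 0,"hand": 1},{"x": -0.22,"y": 0.051,"z": 0,"wx": 0,"wy": 0,"wz": 0,"hand": 1},{"x": -0.22,"y": 0.051,"z": 0,"wx": 0,"wy": 0,"wz": 0,"hand": 1},{"x": -0.22,"y": 0.051,"z": 0,"wx": 0,"wy": 0,"wz": 0,"hand": 1},{"x": -0.22,"y": 0.051,"z": 0,"wx": 0,"wy": 0,"wz": 0,"hand": 1}])

```text
time: 43.05
tool_pos: [0.552, -0.1359, 0.1996]
tool_rot: [0.0, 0.8, 0.601, -0.0]
contact_force: [0.1, 0.7, 0.6]
gripper_width: 0.997
grasp_force: 0.0
```

Call:
send_rows(rows=[{"x": -0.22,"y": 0.051,"z": 0,"wx": 0,"wy": 0,"wz": 0,"hand": 1},{"x": -0.22,"y": 0.051,"z": 0,"wx": 0,"wy": 0,"wz": 0,"hand": 1},{"x": -0.22,"y": 0.051,"z": 0,"wx": 0,"wy": 0,"wz": 0,"hand": 1},{"x": -0.22,"y": 0.051,"z": 0,"wx": 0,"wy": 0,"wz": 0,"hand": 1},{"x": -0.15,"y": 0.034,"z": 0,"wx": 0,"wy": 0,"wz": 0,"hand": 1},{"x": -0.086,"y": 0.017,"z": 0,"wx": 0,"wy": 0,"wz": 0,"hand": 1},{"x": 0,"y": 0,"z": 0.05,"wx": 0,"wy": 0,"wz": 0,"hand": 1},{"x": 0,"y": 0,"z": 0.1,"wx": 0,"wy": 0,"wz": 0,"hand": 1},{"x": 0,"y": 0,"z": 0.05,"wx": 0,"wy": 0,"wz": 0,"hand": 1},{"x": 0,"y": 0,"z": 0,"wx": 0,"wy": 0,"wz": 0,"hand": 1}])

```text
time: 43.88
tool_pos: [0.5408, -0.3028, 0.1646]
tool_rot: [-0.003, 0.799, 0.601, -0.001]
contact_force: [-0.7, 0.2, 0.1]
gripper_width: 1.0
grasp_force: 0.0
```

Call:
send_rows(rows=[{"x": 0,"y": 0,"z": 0,"wx": 0,"wy": 0,"wz": 0,"hand": 1},{"x": 0,"y": 0,"z": 0,"wx": 0,"wy": 0,"wz": 0,"hand": 1},{"x": 0,"y": 0,"z": 0,"wx": 0,"wy": 0,"wz": 0,"hand": 1},{"x": 0,"y": 0,"z": 0,"wx": 0,"wy": 0,"wz": 0,"hand": 1},{"x": 0,"y": 0,"z": 0,"wx": 0,"wy": 0,"wz": 0,"hand": 1},{"x": 0,"y": 0,"z": 0,"wx": 0,"wy": 0,"wz": 0,"hand": 1},{"x": 0,"y": 0,"z": 0,"wx": 0,"wy": 0,"wz": 0,"hand": 1},{"x": 0,"y": 0,"z": 0,"wx": 0,"wy": 0,"wz": 0,"hand": 1},{"x": 0,"y": 0,"z": 0,"wx": 0,"wy": 0,"wz": 0,"hand": 1},{"x": 0,"y": 0,"z": 0,"wx": 0,"wy": 0,"wz": 0,"hand": 1}])

```text
time: 44.72
tool_pos: [0.5422, -0.3057, 0.1688]
tool_rot: [-0.0, 0.8, 0.601, -0.0]
contact_force: [-0.7, 0.2, -0.2]
gripper_width: 0.999
grasp_force: 0.0
```

```bash
python3 go.py .5425 -.3055 .0945 -16.18
python3 - <<'E'
from h import *
s=grab_frame("side");t=grab_frame("top")
a=cv2.resize(s[120:240,255:345],None,fx=4.5,fy=4.5,interpolation=2);b=cv2.resize(t[190:280,180:310],(390,270),interpolation=2);c=cv2.resize(t[190:280,340:470],(390,270),interpolation=2)
cv2.imwrite("pics/k.png",np.hstack([a,np.vstack([b,c])]))
E
```

```text
turn units [-0.001   0.0007  0.    ]  shift units after turn [0.0019 0.0012 0.495 ]
pos [ 0.5422 -0.3057  0.1688] yaw -16.178507822457874 shift units [0.0021 0.0016 0.495 ] F [-0.7249  0.1662 -0.1621] w 0.999457978269442 0.0 t 44.7167
```

View pics/k.png

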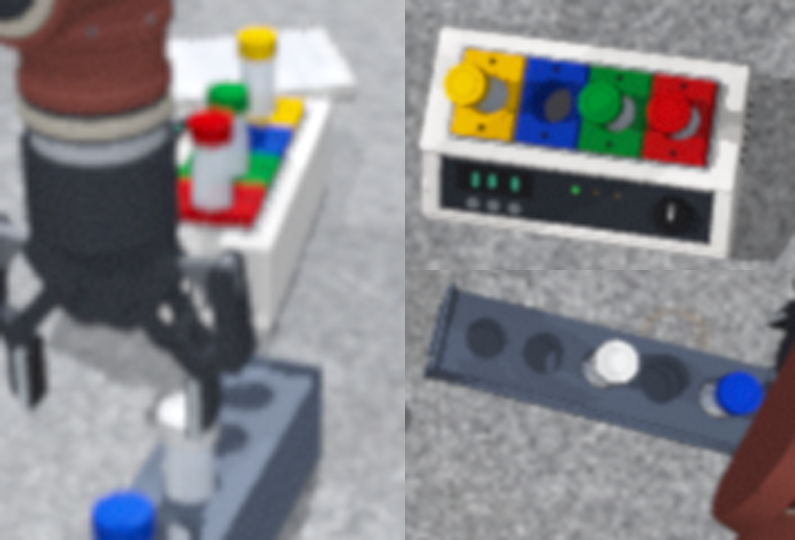

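Red, green and yellow stand upright in their blocks, white in the rack. Now blue.

Call:
send_rows(rows=[{"x": 0.001,"y": 0.001,"z": 0.05,"wx": 0,"wy": 0,"wz": 0,"hand": 1},{"x": 0,"y": 0,"z": 0.07,"wx": 0,"wy": 0,"wz": 0,"hand": 1},{"x": 0,"y": 0,"z": 0.07,"wx": 0,"wy": 0,"wz": 0,"hand": 1},{"x": 0,"y": 0,"z": 0.07,"wx": 0,"wy": 0,"wz": 0,"hand": 1},{"x": 0,"y": 0,"z": 0.07,"wx": 0,"wy": 0,"wz": 0,"hand": 1},{"x": 0,"y": 0,"z": 0.07,"wx": 0,"wy": 0,"wz": 0,"hand": 1},{"x": 0,"y": 0,"z": 0.06,"wx": 0,"wy": 0,"wz": 0,"hand": 1},{"x": 0,"y": 0,"z": 0.03,"wx": 0,"wy": 0,"wz": 0,"hand": 1},{"x": 0,"y": 0,"z": 0,"wx": 0,"wy": 0,"wz": 0,"hand": 1},{"x": 0,"y": 0,"z": 0,"wx": 0,"wy": 0,"wz": 0,"hand": 1}])

```text
time: 45.65
tool_pos: [0.5424, -0.3056, 0.0951]
tool_rot: [-0.0, 0.8, 0.601, -0.0]
contact_force: [0.9, 0.0, 0.8]
gripper_width: 0.998
grasp_force: 0.0
```

Call:
send_rows(rows=[{"x": 0,"y": 0,"z": 0,"wx": 0,"wy": 0,"wz": 0,"hand": 0.4},{"x": 0,"y": 0,"z": 0,"wx": 0,"wy": 0,"wz": 0,"hand": 0},{"x": 0,"y": 0,"z": 0,"wx": 0,"wy": 0,"wz": 0,"hand": -0.1},{"x": 0,"y": 0,"z": 0,"wx": 0,"wy": 0,"wz": 0,"hand": -0.2},{"x": 0,"y": 0,"z": 0,"wx": 0,"wy": 0,"wz": 0,"hand": -0.3},{"x": 0,"y": 0,"z": 0,"wx": 0,"wy": 0,"wz": 0,"hand": -0.4},{"x": 0,"y": 0,"z": 0,"wx": 0,"wy": 0,"wz": 0,"hand": -0.6},{"x": 0,"y": 0,"z": 0,"wx": 0,"wy": 0,"wz": 0,"hand": -1},{"x": 0,"y": 0,"z": 0,"wx": 0,"wy": 0,"wz": 0,"hand": -1},{"x": 0,"y": 0,"z": 0,"wx": 0,"wy": 0,"wz": 0,"hand": -1}])

```text
time: 46.48
tool_pos: [0.5429, -0.3059, 0.0961]
tool_rot: [0.001, 0.8, 0.601, -0.0]
contact_force: [0.1, -0.1, 4.9]
gripper_width: 0.376
grasp_force: 59.4
```

Call:
send_rows(rows=[{"x": 0,"y": 0,"z": -0.06,"wx": 0,"wy": 0,"wz": 0,"hand": -1},{"x": 0,"y": 0,"z": -0.12,"wx": 0,"wy": 0,"wz": 0,"hand": -1},{"x": 0,"y": 0,"z": -0.17,"wx": 0,"wy": 0,"wz": 0,"hand": -1},{"x": 0,"y": 0,"z": -0.17,"wx": 0,"wy": 0,"wz": 0,"hand": -1},{"x": 0,"y": 0,"z": -0.17,"wx": 0,"wy": 0,"wz": 0,"hand": -1},{"x": 0,"y": 0,"z": -0.17,"wx": 0,"wy": 0,"wz": 0,"hand": -1},{"x": 0,"y": 0,"z": -0.17,"wx": 0,"wy": 0,"wz": 0,"hand": -1},{"x": 0,"y": 0,"z": -0.16,"wx": 0,"wy": 0,"wz": -0.07,"hand": -1},{"x": 0,"y": 0,"z": 0,"wx": 0,"wy": 0,"wz": -0.08,"hand": -1},{"x": 0,"y": 0,"z": 0,"wx": 0,"wy": 0,"wz": 0,"hand": -1}])

```text
time: 47.32
tool_pos: [0.543, -0.3058, 0.2759]
tool_rot: [0.001, 0.762, 0.647, -0.0]
contact_force: [0.1, -0.3, -2.1]
gripper_width: 0.373
grasp_force: 60.1
```

```bash
python3 go.py .578 .2357 .26 -9.32
```

```text
turn units [ 0.0023  0.0023 -0.0009]  shift units after turn [ 3.6001 -0.3543  0.1059]
pos [ 0.543  -0.3058  0.2759] yaw -9.362608786299676 shift units [ 3.6001 -0.3572  0.0989] F [ 0.1215 -0.2618 -2.1212] w 0.3727694961654683 60.12288451194763 t 47.3167
```

Call:
send_rows(rows=[{"x": 0.08,"y": -0.008,"z": 0,"wx": 0,"wy": 0,"wz": 0,"hand": -1},{"x": 0.15,"y": -0.015,"z": 0,"wx": 0,"wy": 0,"wz": 0,"hand": -1},{"x": 0.21,"y": -0.0207,"z": 0,"wx": 0,"wy": 0,"wz": 0,"hand": -1},{"x": 0.21,"y": -0.0207,"z": 0,"wx": 0,"wy": 0,"wz": 0,"hand": -1},{"x": 0.21,"y": -0.0207,"z": 0,"wx": 0,"wy": 0,"wz": 0,"hand": -1},{"x": 0.21,"y": -0.0207,"z": 0,"wx": 0,"wy": 0,"wz": 0,"hand": -1},{"x": 0.21,"y": -0.0207,"z": 0,"wx": 0,"wy": 0,"wz": 0,"hand": -1},{"x": 0.21,"y": -0.0207,"z": 0,"wx": 0,"wy": 0,"wz": 0,"hand": -1},{"x": 0.21,"y": -0.0207,"z": 0,"wx": 0,"wy": 0,"wz": 0,"hand": -1},{"x": 0.21,"y": -0.0207,"z": 0,"wx": 0,"wy": 0,"wz": 0,"hand": -1}])

```text
time: 48.15
tool_pos: [0.56, -0.0157, 0.2713]
tool_rot: [-0.002, 0.763, 0.646, -0.002]
contact_force: [0.8, 0.2, -1.1]
gripper_width: 0.372
grasp_force: 60.1
```

Call:
send_rows(rows=[{"x": 0.21,"y": -0.0207,"z": 0,"wx": 0,"wy": 0,"wz": 0,"hand": -1},{"x": 0.21,"y": -0.0207,"z": 0,"wx": 0,"wy": 0,"wz": 0,"hand": -1},{"x": 0.21,"y": -0.0207,"z": 0,"wx": 0,"wy": 0,"wz": 0,"hand": -1},{"x": 0.21,"y": -0.0207,"z": 0,"wx": 0,"wy": 0,"wz": 0,"hand": -1},{"x": 0.21,"y": -0.0207,"z": 0,"wx": 0,"wy": 0,"wz": 0,"hand": -1},{"x": 0.21,"y": -0.0207,"z": 0,"wx": 0,"wy": 0,"wz": 0,"hand": -1},{"x": 0.21,"y": -0.0207,"z": 0,"wx": 0,"wy": 0,"wz": 0,"hand": -1},{"x": 0.14,"y": -0.014,"z": 0,"wx": 0,"wy": 0,"wz": 0,"hand": -1},{"x": 0.08,"y": -0.007,"z": 0,"wx": 0,"wy": 0,"wz": 0,"hand": -1},{"x": 0,"y": 0,"z": 0,"wx": 0,"wy": 0,"wz": 0,"hand": -1}])

```text
time: 48.98
tool_pos: [0.5771, 0.2381, 0.2715]
tool_rot: [-0.001, 0.762, 0.648, -0.002]
contact_force: [-0.1, -0.1, -0.2]
gripper_width: 0.375
grasp_force: 60.1
```

Call:
send_rows(rows=[{"x": 0,"y": 0,"z": 0,"wx": 0,"wy": 0,"wz": 0,"hand": -1},{"x": 0,"y": 0,"z": 0.05,"wx": 0,"wy": 0,"wz": 0,"hand": -1},{"x": 0,"y": 0,"z": 0.1,"wx": 0,"wy": 0,"wz": 0,"hand": -1},{"x": 0,"y": 0,"z": 0.05,"wx": 0,"wy": 0,"wz": 0,"hand": -1},{"x": 0,"y": 0,"z": 0,"wx": 0,"wy": 0,"wz": 0,"hand": -1},{"x": 0,"y": 0,"z": 0,"wx": 0,"wy": 0,"wz": 0,"hand": -1},{"x": 0,"y": 0,"z": 0,"wx": 0,"wy": 0,"wz": 0,"hand": -1},{"x": 0,"y": 0,"z": 0,"wx": 0,"wy": 0,"wz": 0,"hand": -1},{"x": 0,"y": 0,"z": 0,"wx": 0,"wy": 0,"wz": 0,"hand": -1},{"x": 0,"y": 0,"z": 0,"wx": 0,"wy": 0,"wz": 0,"hand": -1}])

```text
time: 49.82
tool_pos: [0.5788, 0.236, 0.2442]
tool_rot: [0.0, 0.763, 0.647, 0.0]
contact_force: [1.1, -0.5, -0.8]
gripper_width: 0.373
grasp_force: 60.1
```

```bash
python3 go.py .578 .2357 .198 -9.32
```

```text
turn units [ 0.0003  0.0001 -0.0023]  shift units after turn [-0.0026 -0.0048  0.3083]
pos [0.5788 0.236  0.2442] yaw -9.422331694162501 shift units [-0.0026 -0.0049  0.3083] F [ 1.0645 -0.4792 -0.7782] w 0.3732355374791462 60.118567943573 t 49.8167
```

Call:
send_rows(rows=[{"x": -0.002,"y": -0.004,"z": 0.06,"wx": 0,"wy": 0,"wz": -0.002,"hand": -1},{"x": 0,"y": 0,"z": 0.08,"wx": 0,"wy": 0,"wz": 0,"hand": -1},{"x": 0,"y": 0,"z": 0.08,"wx": 0,"wy": 0,"wz": 0,"hand": -1},{"x": 0,"y": 0,"z": 0.06,"wx": 0,"wy": 0,"wz": 0,"hand": -1},{"x": 0,"y": 0,"z": 0.03,"wx": 0,"wy": 0,"wz": 0,"hand": -1},{"x": 0,"y": 0,"z": 0,"wx": 0,"wy": 0,"wz": 0,"hand": -1},{"x": 0,"y": 0,"z": 0,"wx": 0,"wy": 0,"wz": 0,"hand": -1},{"x": 0,"y": 0,"z": 0,"wx": 0,"wy": 0,"wz": 0,"hand": -1},{"x": 0,"y": 0,"z": 0,"wx": 0,"wy": 0,"wz": 0,"hand": -1},{"x": 0,"y": 0,"z": 0,"wx": 0,"wy": 0,"wz": 0,"hand": -1}])

```text
time: 50.65
tool_pos: [0.5783, 0.2358, 0.198]
tool_rot: [0.0, 0.762, 0.647, 0.0]
contact_force: [-0.6, 0.3, -1.3]
gripper_width: 0.374
grasp_force: 60.1
```

Call:
send_rows(rows=[{"x": 0,"y": 0,"z": 0.04,"wx": 0,"wy": 0,"wz": 0,"hand": -1},{"x": 0,"y": 0,"z": 0.04,"wx": 0,"wy": 0,"wz": 0,"hand": -1},{"x": 0,"y": 0,"z": 0.04,"wx": 0,"wy": 0,"wz": 0,"hand": -1},{"x": 0,"y": 0,"z": 0.04,"wx": 0,"wy": 0,"wz": 0,"hand": -1},{"x": 0,"y": 0,"z": 0.04,"wx": 0,"wy": 0,"wz": 0,"hand": -1},{"x": 0,"y": 0,"z": 0.04,"wx": 0,"wy": 0,"wz": 0,"hand": -1},{"x": 0,"y": 0,"z": 0.04,"wx": 0,"wy": 0,"wz": 0,"hand": -1},{"x": 0,"y": 0,"z": 0.04,"wx": 0,"wy": 0,"wz": 0,"hand": -1},{"x": 0,"y": 0,"z": 0.02,"wx": 0,"wy": 0,"wz": 0,"hand": -1},{"x": 0,"y": 0,"z": 0,"wx": 0,"wy": 0,"wz": 0,"hand": -1}])

```text
time: 51.48
tool_pos: [0.5772, 0.2355, 0.1448]
tool_rot: [-0.001, 0.762, 0.647, -0.001]
contact_force: [0.8, -0.1, -1.0]
gripper_width: 0.37
grasp_force: 60.1
```

```bash
python3 go.py .578 .2357 .1251 -9.32
```

```text
turn units [-0.0032  0.0016 -0.0003]  shift units after turn [0.0025 0.0052 0.1312]
pos [0.5772 0.2355 0.1448] yaw -9.333045645119373 shift units [0.0026 0.0055 0.1311] F [ 0.767  -0.0772 -0.9714] w 0.3697217003659066 60.11850357055664 t 51.4833
```

Call:
send_rows(rows=[{"x": 0.002,"y": 0.002,"z": 0.03,"wx": 0,"wy": 0,"wz": 0,"hand": -1},{"x": 0,"y": 0,"z": 0.03,"wx": 0,"wy": 0,"wz": 0,"hand": -1},{"x": 0,"y": 0,"z": 0.03,"wx": 0,"wy": 0,"wz": 0,"hand": -1},{"x": 0,"y": 0,"z": 0.015,"wx": 0,"wy": 0,"wz": 0,"hand": -1},{"x": 0,"y": 0,"z": 0.01,"wx": 0,"wy": 0,"wz": 0,"hand": -1},{"x": 0,"y": 0,"z": 0.007,"wx": 0,"wy": 0,"wz": 0,"hand": -1},{"x": 0,"y": 0,"z": 0.006,"wx": 0,"wy": 0,"wz": 0,"hand": -1},{"x": 0,"y": 0,"z": 0.006,"wx": 0,"wy": 0,"wz": 0,"hand": -1},{"x": 0,"y": 0,"z": 0.005,"wx": 0,"wy": 0,"wz": 0,"hand": -1},{"x": 0,"y": 0,"z": 0,"wx": 0,"wy": 0,"wz": 0,"hand": -1}])

```text
time: 52.32
tool_pos: [0.5781, 0.2359, 0.1252]
tool_rot: [-0.0, 0.762, 0.647, -0.0]
contact_force: [-0.7, -0.3, -1.1]
gripper_width: 0.372
grasp_force: 60.1
```

Call:
send_rows(rows=[{"x": 0,"y": 0,"z": 0.003,"wx": 0,"wy": 0,"wz": 0,"hand": -1},{"x": 0,"y": 0,"z": 0.003,"wx": 0,"wy": 0,"wz": 0,"hand": -1},{"x": 0,"y": 0,"z": 0,"wx": 0,"wy": 0,"wz": 0,"hand": -1},{"x": 0,"y": 0,"z": 0,"wx": 0,"wy": 0,"wz": 0,"hand": -1},{"x": 0,"y": 0,"z": 0,"wx": 0,"wy": 0,"wz": 0,"hand": -1},{"x": 0,"y": 0,"z": 0,"wx": 0,"wy": 0,"wz": 0,"hand": -1},{"x": 0,"y": 0,"z": 0,"wx": 0,"wy": 0,"wz": 0,"hand": -1},{"x": 0,"y": 0,"z": 0,"wx": 0,"wy": 0,"wz": 0,"hand": -1},{"x": 0,"y": 0,"z": 0,"wx": 0,"wy": 0,"wz": 0,"hand": -1},{"x": 0,"y": 0,"z": 0,"wx": 0,"wy": 0,"wz": 0,"hand": -1}])

```text
time: 53.15
tool_pos: [0.5784, 0.2361, 0.1251]
tool_rot: [0.0, 0.762, 0.647, 0.0]
contact_force: [-1.3, 0.7, 4.6]
gripper_width: 0.371
grasp_force: 60.7
```

Call:
send_rows(rows=[{"x": 0,"y": 0,"z": 0,"wx": 0,"wy": 0,"wz": 0,"hand": -0.2},{"x": 0,"y": 0,"z": 0,"wx": 0,"wy": 0,"wz": 0,"hand": 0},{"x": 0,"y": 0,"z": 0,"wx": 0,"wy": 0,"wz": 0,"hand": 0.3},{"x": 0,"y": 0,"z": 0,"wx": 0,"wy": 0,"wz": 0,"hand": 1},{"x": 0,"y": 0,"z": 0,"wx": 0,"wy": 0,"wz": 0,"hand": 1},{"x": 0,"y": 0,"z": 0,"wx": 0,"wy": 0,"wz": 0,"hand": 1},{"x": 0,"y": 0,"z": -0.05,"wx": 0,"wy": 0,"wz": 0,"hand": 1},{"x": 0,"y": 0,"z": -0.1,"wx": 0,"wy": 0,"wz": 0,"hand": 1},{"x": 0,"y": 0,"z": -0.15,"wx": 0,"wy": 0,"wz": 0,"hand": 1},{"x": 0,"y": 0,"z": -0.15,"wx": 0,"wy": 0,"wz": 0,"hand": 1}])

```text
time: 53.98
tool_pos: [0.5777, 0.2357, 0.1923]
tool_rot: [-0.0, 0.762, 0.647, -0.001]
contact_force: [-0.0, 0.7, 0.9]
gripper_width: 1.002
grasp_force: 0.0
```

Call:
send_rows(rows=[{"x": 0,"y": 0,"z": -0.15,"wx": 0,"wy": 0,"wz": 0,"hand": 1},{"x": 0,"y": 0,"z": -0.15,"wx": 0,"wy": 0,"wz": 0,"hand": 1},{"x": 0,"y": -0.15,"z": 0,"wx": 0,"wy": 0,"wz": 0,"hand": 1},{"x": 0,"y": -0.2,"z": 0,"wx": 0,"wy": 0,"wz": 0,"hand": 1},{"x": 0,"y": -0.2,"z": 0,"wx": 0,"wy": 0,"wz": 0,"hand": 1},{"x": 0,"y": -0.15,"z": 0,"wx": 0,"wy": 0,"wz": 0,"hand": 1},{"x": 0,"y": -0.1,"z": 0,"wx": 0,"wy": 0,"wz": 0,"hand": 1},{"x": 0,"y": 0,"z": 0,"wx": 0,"wy": 0,"wz": 0,"hand": 1},{"x": 0,"y": 0,"z": 0,"wx": 0,"wy": 0,"wz": 0,"hand": 1},{"x": 0,"y": 0,"z": 0,"wx": 0,"wy": 0,"wz": 0,"hand": 1}])

```text
time: 54.82
tool_pos: [0.4605, 0.2553, 0.2375]
tool_rot: [0.0, 0.762, 0.647, 0.0]
contact_force: [0.3, -0.5, -0.5]
gripper_width: 0.999
grasp_force: 0.0
```

Run:
```python
from h import *
s=grab_frame("side");t=grab_frame("top")
a=cv2.resize(s[110:270,255:385],(400,492),interpolation=2);b=cv2.resize(t[120:280,180:480],(399,213),interpolation=2);c=cv2.resize(t[190:280,180:310],(399,279),interpolation=2)
cv2.imwrite("pics/l.png",np.hstack([a,np.vstack([b,c])]))
```

```text
(no output)
```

View pics/l.png

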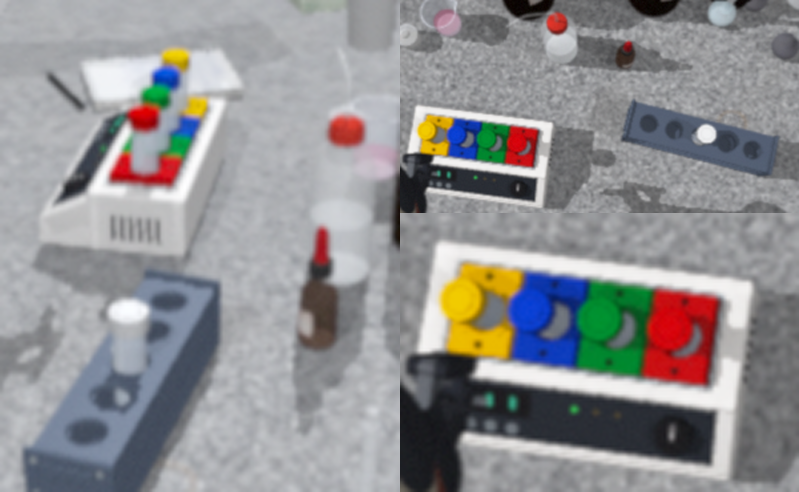

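All four tubes stand upright in their own colours, white stands in the rack, the bottles are where they were, and the arm is clear.

```bash
python3 -c "
from plant import job_done;print(job_done())"
```

```text
the job is handed in; nothing more can be done
None
```

The job is handed in: the white tube stands in the middle hole of the rack, the red, yellow, green and blue tubes stand upright in their own blocks, the two bottles were not moved, and it took about 55 s of the 125 s allowed.

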